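# Mount glaze test tiles in a straight row on a sample panel

### The job

Lay the straightedge flat on the sample panel, centred along its length and flush against the inside of its dark edging, and let go of it. With it there, mount every tile from the ware board, glaze up, one to a foam pad, centred on the pad, lengthwise away from you with the far end butted square against the straightedge, and press each one down until its pad is fully squashed and the tile sits level. Then put the straightedge back flat on its green mat, leaving the tiles in their straight row and the jar, bowl and brush where they are.

Things in the scene. Friction and masses are not known exactly. Their poses are not given: they have to be found in the camera images.
- panel: White sample panel, fixed to the bench, 200 (x) x 360 (y) x 18 mm, its face 18 mm above the bench. Origin: centre of its underside; x away from the robot to the edging, y to the left along the panel, z up. On its face a row of four black foam mounting pads.
- edging (a point): Middle of the edging's inner face, at face height (panel x = 85 mm, y = 0, z = 18 mm; axes as the panel's). The dark hardwood edging runs along the panel's whole far long side, 15 mm wide, 10 mm higher than the face.
- straightedge: Loose aluminium bar 300 x 36 x 10 mm with a red grip rib on its top (110 mm long in the middle, 16 mm thick, 10 to 40 mm above the underside), 0.24 to 0.39 kg. Origin: centre of its underside; x along, y across, z up; sides and ends alike. Flush, its centre is at panel x = 67 mm and its near side, panel x = 49 mm, is the line for the tiles' far ends.
- mat: Green rubber tool mat lying on the bench, fixed, 380 x 90 x 3 mm, the straightedge's place. Origin: centre of its underside; x along its length.
- wareboard: Plain plywood ware board lying on the bench, fixed, 300 (x) x 200 (y) x 12 mm, on which the tiles start. Origin: centre of its underside.
- tile_a: Fired glaze test tile, bare terracotta with a pale blue glaze field on its upper face, 90 x 44 x 10 mm, 90 g; may be absent. Origin: centre of its underside; x along its 90 mm length, y across its 44 mm width, z up out of the glazed face. The two ends count the same (either way round will do).
- tile_b: Fired glaze test tile, bare terracotta with a green glaze field on its upper face, 90 x 44 x 10 mm, 90 g; may be absent. Origin: centre of its underside; x along its 90 mm length, y across its 44 mm width, z up out of the glazed face. The two ends count the same (either way round will do).
- tile_c: Fired glaze test tile, bare terracotta with a yellow glaze field on its upper face, 90 x 44 x 10 mm, 90 g; may be absent. Origin: centre of its underside; x along its 90 mm length, y across its 44 mm width, z up out of the glazed face. The two ends count the same (either way round will do).
- tile_d: Fired glaze test tile, bare terracotta with a red glaze field on its upper face, 90 x 44 x 10 mm, 90 g; may be absent. Origin: centre of its underside; x along its 90 mm length, y across its 44 mm width, z up out of the glazed face. The two ends count the same (either way round will do).
- place1 (a point): Place 1 for a tile's centre, on the face (panel x 4 mm, y -126 mm, z 18 mm; axes as the panel's). Here a foam pad, 60 (x) x 30 (y) mm, stands 5 mm above the face. It bears a tile, yields at about 7 N and sinks 4 mm in under 1 s when 10 to 15 N press the tile's middle, and stays down: a bedded tile's underside is 1 mm above the face. Tiles can still be slid on it.
- place2 (a point): Place 2 for a tile's centre, on the face (panel x 4 mm, y -42 mm, z 18 mm; axes as the panel's). Here a foam pad, 60 (x) x 30 (y) mm, stands 5 mm above the face. It bears a tile, yields at about 7 N and sinks 4 mm in under 1 s when 10 to 15 N press the tile's middle, and stays down: a bedded tile's underside is 1 mm above the face. Tiles can still be slid on it.
- place3 (a point): Place 3 for a tile's centre, on the face (panel x 4 mm, y 42 mm, z 18 mm; axes as the panel's). Here a foam pad, 60 (x) x 30 (y) mm, stands 5 mm above the face. It bears a tile, yields at about 7 N and sinks 4 mm in under 1 s when 10 to 15 N press the tile's middle, and stays down: a bedded tile's underside is 1 mm above the face. Tiles can still be slid on it.
- place4 (a point): Place 4 for a tile's centre, on the face (panel x 4 mm, y 126 mm, z 18 mm; axes as the panel's). Here a foam pad, 60 (x) x 30 (y) mm, stands 5 mm above the face. It bears a tile, yields at about 7 N and sinks 4 mm in under 1 s when 10 to 15 N press the tile's middle, and stays down: a bedded tile's underside is 1 mm above the face. Tiles can still be slid on it.
- glaze_jar: Bystander: closed glaze jar with a black lid, 68 mm across, 100 mm high. Origin: centre of its underside.
- slip_bowl: Bystander: white bowl, 100 mm across, 45 mm high. Origin: centre of its underside.
- brush: Bystander: flat brush 180 mm long lying on the bench near the robot. x along its length.
There are look-alikes about, which are no part of the job. What is shaped like the tile_d but purple is not meant. Leave any purple look-alike of the tile_b alone.

How it is judged:
By the outcome, as a careful person would: the job done as asked, in the order asked, and still so for the second after the job is handed in, with the robot touching nothing.
Of tile_a, tile_b, tile_c, tile_d only 3 to 4 are there at a start; the rules pass over those that are not, and their reading is None.
At some moment in a run one of straightedge may be knocked a few centimetres aside while the robot is not near it.
Once in a run the grip may slacken for a moment while it holds something.
It also fails if it takes over 210 s, if anything falls off the work surface, if the arm or the gripper's body presses on something with over 40 N, if the wrist force passes 120 N, or if a joint passes its speed limit or range.

### The arm

A 7-joint arm with a two-finger parallel gripper is mounted at the origin on the work surface. World frame = base frame: x ahead of the robot, y to its left, z up, the work surface at z = 0. Lengths are in m, angles in rad, forces in N, time in s.
With the tool pointing down it reaches from about 0.4 to 0.875 m from the base axis. Payload 6.5 kg.
Tool frame: the origin (TCP) lies between the finger pads; the fingertips stand 8 mm ahead of it and the grasp point (between the pads) lies 11 mm behind it (manip.tip_extent is the distance from the TCP to the fingertips, in m); z points along the fingers, y is the line along which they close (so a half turn about z gives the same grasp; the last joint's range is limited). The gripper opens to 85 mm and grips with 20 to 120 N. Pads are 22 mm wide; open, the fingers measure 114 mm over their backs; the gripper's body (76 mm by 85 mm) begins 54 mm behind the grasp point. The pads swing forward as they close: fully open they stand 13 mm farther back than shut.
Start: joints at [1.275, 0.536, -0.004, 1.538, 0.003, 1.067, -0.071], TCP at [0.148, -0.633, 0.239] pointing down, gripper open.
Joint ranges: [-2.7, 2.7], [-0.37, 2.16], [-1.27, 1.26], [0.24, 2.4], [-1.31, 4.45], [0.19, 1.91], [-2.76, 2.76]. Speed limits (rad/s): [2.39, 2.39, 3.14, 3.14, 3.14, 3.14, 3.14].

### API

Orientations are given as [roll, pitch, yaw] about the fixed x, y, z axes, in that order (R = Rz(yaw) Ry(pitch) Rx(roll)).
In Python, from bench import manip, imaging gives the robot as it stands.
- The arm moves only by the tool drive_tool, never from a script. Its argument "targets" is a list of rows, each a list of 7 numbers: the turn, a rotation vector about the tool's x, y, z in rad, then the shift along the tool's x, y, z in m, then the finger opening in m, from 0 to 0.0854. A call has 1 to 5 rows; each row is the pose to reach, as a shift and turn from the pose commanded when the call began, along the tool's axes at that moment; what a row does not reach only later rows make up. A row lasts 1/10 s, in which the tool goes at most 50 mm and 8.59 degrees, less where a joint would pass 70% of its speed; a pose out of reach is approached as far as the arm can. A call with a gripper value outside its range is refused whole. The fingers move at their own pace and stop on an object; "grip_force" is the grip in N (left out, the last holds). Time passes only in rows, so rows that repeat a pose let the fingers close. It gives the time, the measured TCP pose, the force, the opening and the grip force at its end, in the units of the state.
- manip.get_obs(): the state, without advancing time (a new reading comes with each control period).
- imaging.camera(name): name is "side" or "top"; returns the picture (384x512x3 uint8, red, green, blue); there is no depth.
- imaging.camera_info(name): a dict with "camera_matrix" (3x3 intrinsics, pixels), "xyz" and "rotation" of the camera in the world. Camera axes: x right, y up, looking along -z (the intrinsics and any distortion apply to the point x, -y, -z); pixel columns grow to the right and rows downward; lengths in m; the calibration is good to about 2 mm. A picture is of the moment at which its call begins. camera_info takes no time and is no camera call.
- manip.sign_off(): hands the job in; it is judged then, once.
The state is a dict: "time_s": time; "joint_pos": joint angles; "joint_vel": joint speeds; "joint_torque": joint torques, N m; "ee_pos": TCP position; "tool_rot": TCP orientation; "force": force on the tool from outside, world axes, zero at the start; "wrist_torque": the same for the moment, N m; "opening": finger opening in m; "grip_force": force on a finger pad.
Only numpy, scipy, OpenCV 4.12 (cv2) and the standard library are available. Lean on these libraries where they do the work, as an engineer would, in place of code of your own. Each camera call takes 0.05 s, during which the arm holds its last target. There are 200 camera calls.

## Working session

There is one attempt and no reset: what is moved stays moved. The work goes in short steps, Python scripts to look and compute and a tool call to move; the robot and the scene stay as the last step left them, time stands still between calls to the robot, and variables do not carry over. Pictures are saved under pics/ and viewed, at most 14 in all, crops included, and the job is handed in when it is done.

Besides the shell and the picture viewer there is one more tool, called after "Emit:" in YAML: its name, and indented under it one key for each argument. drive_tool: Moves the arm, as the interface text tells. Its arguments: {"type":"object","properties":{"targets":{"type":"array"},"grip_force":{"type":"number"}},"required":["targets"]}

```bash
mkdir -p pics; ls; python3 - <<'E'
from bench import manip, imaging
import cv2, numpy as np
for n in("top","side"):
    im=imaging.camera(n); cv2.imwrite(f"pics/{n}0.png",cv2.resize(im[:,:,::-1],(800,600),interpolation=cv2.INTER_CUBIC)); np.save(f"pics/{n}0.npy",im)
    i=imaging.camera_info(n); print(n,{k:np.round(v,4).tolist() if not isinstance(v,str) else v for k,v in i.items()})
o=manip.get_obs(); print(o, manip.tip_extent)
E
```

```text
pics
top {'camera_matrix': [[368.9762, 0.0, 255.0476], [0.0, 368.9762, 182.1365], [0.0, 0.0, 1.0]], 'xyz': [0.3318, 0.0743, 1.2253], 'rotation': [0.1417, -0.0109, -1.5658]}
side {'camera_matrix': [[453.3537, 0.0, 253.0342], [0.0, 453.3537, 192.8381], [0.0, 0.0, 1.0]], 'xyz': [0.4034, 1.1919, 0.817], 'rotation': [0.9551, -0.0195, -3.0151]}
{'time_s': 0.1, 'joint_pos': array([ 1.27481071,  0.53706904, -0.00443272,  1.53875022,  0.00259819,
        1.0673397 , -0.07121841]), 'joint_vel': array([-1.17908134e-03, -2.39876416e-03,  7.94966498e-04, -2.62244684e-03,
       -1.74937110e-03,  1.42156429e-03,  8.58330017e-05]), 'joint_torque': array([ 2.22081057e-03, -5.84573758e+01,  1.05176546e+00, -2.59776664e+01,
        1.26076397e-02,  4.62458542e-03,  1.14224981e-06]), 'ee_pos': array([ 0.14790741, -0.63237805,  0.23852401]), 'tool_rot': array([-3.14003648e+00,  1.17016317e-04,  2.29833015e-01]), 'force': array([-0.32480476,  0.02096022, -0.61751246]), 'wrist_torque': array([0.04963303, 0.01622989, 0.00882967]), 'grip_force': 0.0, 'opening': 0.08525128981981137} 0.008
```

View pics/top0.png

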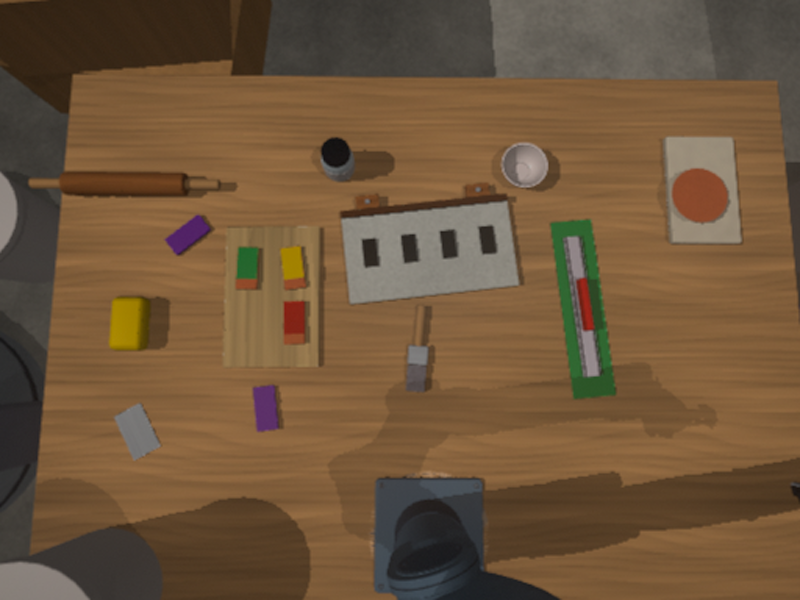

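View pics/side0.png

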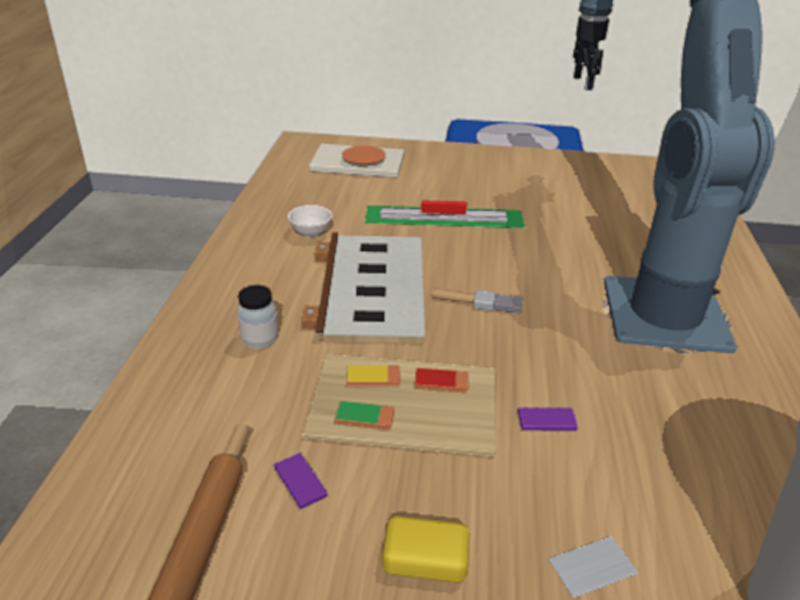

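The top view shows three tiles on the ware board: green (248,268), yellow (292,267) and red (295,322). Pale blue is absent. The panel is at about (430,250), the straightedge on its mat at (584,305), the jar at (336,158), the bowl at (524,165) and the brush at (418,350). The two purple look-alikes at (188,235) and (265,408) get left alone. The side view agrees.

```bash
cat > vis.py <<'E'
import numpy as np, cv2
from scipy.spatial.transform import Rotation as Ro
from bench import manip, imaging
def cam(n):
    i=imaging.camera_info(n); return np.array(i["camera_matrix"]),np.array(i["xyz"]),Ro.from_euler("xyz",i["rotation"]).as_matrix()
def ray(n,uv,z):
    K,c,R=cam(n); uv=np.atleast_2d(uv).astype(float)
    d=np.c_[(uv[:,0]-K[0,2])/K[0,0],-(uv[:,1]-K[1,2])/K[1,1],-np.ones(len(uv))]@R.T
    return c+d*((z-c[2])/d[:,2])[:,None]
def proj(n,p):
    K,c,R=cam(n); q=(np.atleast_2d(p)-c)@R; return np.c_[K[0,2]-K[0,0]*q[:,0]/q[:,2],K[1,2]+K[1,1]*q[:,1]/q[:,2]]
UP=4
def rects(n,im,lo,hi,z,amin=60,box=None):
    """HSV mask on upsampled image -> min-area rect on plane z: centre, long, short, yaw(long axis)"""
    h=cv2.cvtColor(cv2.resize(im,None,fx=UP,fy=UP,interpolation=cv2.INTER_CUBIC),cv2.COLOR_RGB2HSV)
    m=cv2.inRange(h,np.array(lo),np.array(hi))
    if box is not None:
        b=np.zeros_like(m); x0,y0,x1,y1=[int(v*UP) for v in box]; b[y0:y1,x0:x1]=255; m&=b
    out=[]
    for c in cv2.findContours(m,cv2.RETR_EXTERNAL,cv2.CHAIN_APPROX_NONE)[0]:
        if cv2.contourArea(c)<amin*UP*UP: continue
        uv=(c[:,0,:]+.5)/UP-.5
        P=ray(n,uv,z)[:,:2]; (cx,cy),(w,l),a=cv2.minAreaRect((P*1000).astype(np.float32))
        if w<l: w,l,a=l,w,a+90
        out.append((round(cx,1),round(cy,1),round(w,1),round(l,1),round((a+90)%180-90,1),tuple(np.round(uv.mean(0)).astype(int).tolist())))
    return out
C=dict(green=((50,90,40),(80,255,255)),yellow=((22,150,80),(32,255,255)),red=((0,190,60),(6,255,255)),red2=((174,190,60),(180,255,255)),
       terra=((4,120,80),(16,230,255)),black=((0,0,0),(180,255,55)),white=((0,0,130),(180,45,255)))
E
python3 - <<'E'
from vis import *
t=np.load("pics/top0.npy"); s=np.load("pics/side0.npy")
h=cv2.cvtColor(t,cv2.COLOR_RGB2HSV)
for nm,(u,v) in dict(green=(158,168),terrag=(158,181),yel=(187,168),red=(188,205),rib=(374,195),bar=(368,170),pad=(237,161),panel=(270,180),edging=(270,131),mat=(360,160),board=(165,220)).items(): print(nm,h[v,u],end=' ')
print()
for k,z in dict(green=.022,yellow=.022,red=.022,red2=.022).items(): print(k,rects("top",t,*C[k],z,box=(140,140,210,240)))
print("rib",rects("top",t,(0,190,60),(6,255,255),.043,box=(350,150,400,260)), rects("top",t,(174,190,60),(180,255,255),.043,box=(350,150,400,260)))
print("bar",rects("top",t,(0,0,100),(180,60,255),.013,box=(350,130,400,260)))
print("mat",rects("top",t,*C["green"],.003,box=(340,130,410,270)))
print("pads",rects("top",t,(0,0,0),(180,255,70),.023,box=(222,138,330,185)))
print("panel",rects("top",t,*C["white"],.018,box=(210,120,340,200)))
print("board",rects("top",t,(10,40,120),(25,140,255),.012,box=(140,140,210,240)))
print("jar",ray("top",(336/1.5625,152/1.5625),.1),"bowl",ray("top",(525/1.5625,165/1.5625),.045),"brush",ray("top",[(420/1.5625,306/1.5625),(416/1.5625,390/1.5625)],.01))
for k,z in dict(green=.022,yellow=.022,red=.022).items(): print("side",k,rects("side",s,*C[k],z,box=(190,225,320,290)))
print("side pads",rects("side",s,(0,0,0),(180,255,70),.023,box=(220,152,265,210)))
print("side rib",rects("side",s,(0,190,60),(6,255,255),.043,box=(260,120,310,140)))
E
```

```text
green [ 64 163 102] terrag [  9 179 145] yel [ 24 255 162] red [  4 217 129] rib [  3 217 155] bar [175  19 145] pad [16 77 43] panel [ 18  24 136] edging [ 13 143  68] mat [ 60 129  95] board [ 18 122 138] 
green [(549.5, 383.3, 64.6, 41.2, 0.2, (158, 168))]
yellow [(550.4, 289.2, 67.1, 43.7, 8.8, (187, 168))]
red [(433.4, 280.7, 67.3, 40.8, 1.8, (188, 203))]
red2 []
rib [(463.8, -323.0, 104.8, 20.3, 6.2, (374, 194))] []
bar [(464.4, -324.0, 301.5, 35.7, 6.2, (371, 196))]
mat [(462.1, -330.5, 377.4, 88.6, 5.6, (373, 197))]
pads [(573.1, 122.9, 58.1, 29.6, 6.8, (237, 161)), (583.2, 39.8, 58.4, 29.6, 7.3, (262, 158)), (592.9, -43.4, 58.3, 29.9, 6.7, (287, 156)), (602.8, -126.4, 58.4, 29.9, 6.7, (312, 153))]
panel [(576.6, -2.3, 358.8, 182.3, -83.3, (274, 161))]
board [(481.6, 330.1, 335.9, 234.4, 1.3, (169, 185))]
jar [[0.76423509 0.19146273 0.1       ]] bowl [[ 0.7600937  -0.20669697  0.045     ]] brush [[0.45970089 0.01612383 0.01      ]
 [0.28443027 0.02447112 0.01      ]]
side green [(550.7, 385.0, 66.3, 40.6, -1.2, (229, 263))]
side yellow [(551.7, 291.6, 66.9, 40.3, 7.5, (235, 239))]
side red [(435.4, 284.3, 65.0, 37.1, 2.4, (278, 241))]
side pads [(573.9, 131.0, 55.8, 29.6, 6.0, (236, 202)), (583.8, 48.1, 55.9, 29.4, 5.6, (237, 186)), (593.9, -35.4, 54.3, 30.0, 8.0, (238, 172)), (603.0, -117.9, 55.4, 28.2, 5.3, (239, 158))]
side rib [(463.7, -293.1, 103.9, 56.8, 6.3, (284, 132))]
```

```bash
cat > plan.py <<'E'
from vis import *
def plan(*poses, start=None):
    """poses (x,y,z mm, yaw deg): print each leg in tool axes, as row [0,ry,rz,dx,dy,dz]"""
    o=manip.get_obs(); p=np.array(o["ee_pos"]); R=Ro.from_euler("xyz",o["tool_rot"])
    print("t %.1f pos %s rot %s F %s open %.4f grip %.1f"%(o["time_s"],np.round(p*1000,1),np.round(np.degrees(o["tool_rot"]),2),np.round(o["force"],1),o["opening"],o["grip_force"]), "j",np.round(o["joint_pos"],2))
    for x,y,z,a in poses:
        q=np.array([x,y,z])/1000; S=Ro.from_euler("xyz",[180,0,a],degrees=True)
        print(np.round(np.r_[(R.inv()*S).as_rotvec(),R.inv().apply(q-p)],4).tolist()); p,R=q,S
E
python3 -c "
from plan import *
plan((310,-480,200,10),(464.3,-324.5,120,6.2),(464.3,-324.5,27,6.2))"
```

```text
t 0.1 pos [ 147.9 -632.4  238.5] rot [-1.7991e+02  1.0000e-02  1.3170e+01] F [-0.3  0.  -0.6] open 0.0853 grip 0.0 j [ 1.27  0.54 -0.    1.54  0.    1.07 -0.07]
[-0.0016, 0.0002, 0.0553, 0.1925, -0.1114, 0.0387]
[0.0, -0.0, 0.0663, 0.179, -0.1263, 0.08]
[0.0, 0.0, 0.0, -0.0, -0.0, 0.093]
```

Emit:
drive_tool:
  targets:
    - [-0.0016,0,0.055,0.1925,-0.1114,0.0387,0.06]
    - [-0.0016,0,0.055,0.1925,-0.1114,0.0387,0.06]
    - [-0.0016,0,0.055,0.1925,-0.1114,0.0387,0.06]
    - [-0.0016,0,0.055,0.1925,-0.1114,0.0387,0.06]
    - [-0.0016,0,0.055,0.1925,-0.1114,0.0387,0.06]
  grip_force: 40

```text
time_s: 0.6
ee_pos: [0.3137, -0.4761, 0.1996]
tool_rot: [-3.14, -0.001, 0.18]
force: [0.5, 0.3, -0.5]
opening: 0.0599
grip_force: 0.0
```

Emit:
drive_tool:
  targets:
    - [0,0,0.066,0.179,-0.126,0.08,0.06]
    - [0,0,0.066,0.179,-0.126,0.08,0.06]
    - [0,0,0.066,0.179,-0.126,0.08,0.06]
    - [0,0,0.066,0.179,-0.126,0.08,0.06]
    - [0,0,0.066,0.179,-0.126,0.08,0.06]

```text
time_s: 1.1
ee_pos: [0.4665, -0.3216, 0.119]
tool_rot: [-3.141, -0.0, 0.112]
force: [0.8, -0.4, -0.0]
opening: 0.0598
grip_force: 0.0
```

Emit:
drive_tool:
  targets:
    - [0,0,0,0,0,0,0.06]
    - [0,0,0,0,0,0,0.06]
    - [0,0,0,0,0,0,0.06]

```text
time_s: 1.4
ee_pos: [0.4634, -0.327, 0.1205]
tool_rot: [3.139, 0.001, 0.107]
force: [-0.1, -0.5, 0.4]
opening: 0.0602
grip_force: 0.0
```

```bash
python3 -c "
from plan import *
t=imaging.camera('top')
print('bar',rects('top',t,(0,0,100),(180,60,255),.013,box=(350,130,400,260)))
plan((464.3,-324.5,27,6.2))"
```

```text
bar [(387.4, -332.5, 146.8, 35.9, 6.2, (374, 220)), (553.5, -314.2, 122.3, 35.6, 6.5, (367, 168))]
t 1.4 pos [ 463.4 -327.2  120.7] rot [1.7985e+02 1.0000e-02 6.0800e+00] F [ 0.3 -0.2  0.4] open 0.0600 grip 0.0 j [ 0.58  0.55 -0.07  1.85  0.05  0.74 -0.98]
[0.0026, 0.0002, -0.0021, 0.0012, -0.0029, 0.0937]
```

Emit:
drive_tool:
  targets:
    - [0,0,0,0.001,-0.002,0.03,0.06]
    - [0,0,0,0.001,-0.002,0.06,0.06]
    - [0,0,0,0.001,-0.002,0.08,0.06]
    - [0,0,0,0.001,-0.002,0.09,0.06]
    - [0,0,0,0.001,-0.002,0.09,0.06]

```text
time_s: 1.95
ee_pos: [0.464, -0.3241, 0.0296]
tool_rot: [3.141, 0.002, 0.107]
force: [0.2, 0.1, -0.2]
opening: 0.0597
grip_force: 0.0
```

Emit:
drive_tool:
  targets:
    - [0,0,0,0,0,0,0.04]
    - [0,0,0,0,0,0,0.0]
    - [0,0,0,0,0,0,0.0]
    - [0,0,0,0,0,0,0.0]
    - [0,0,0,0,0,0,0.0]
  grip_force: 60

```text
time_s: 2.45
ee_pos: [0.4662, -0.3246, 0.0318]
tool_rot: [3.138, -0.002, 0.108]
force: [-1.1, -1.5, 6.8]
opening: 0.0148
grip_force: 59.2
```

```bash
python3 -c "
from plan import *
for k in range(3): imaging.camera('top'); plan()
plan((464.3,-324.5,130,6.2))"
```

```text
t 2.5 pos [ 466.2 -324.6   31.8] rot [ 1.7979e+02 -1.2000e-01  6.2200e+00] F [-0.5 -0.2  6.7] open 0.0152 grip 59.2 j [ 0.57  0.7  -0.06  1.87  0.07  0.57 -0.99]
t 2.5 pos [ 466.2 -324.7   31.8] rot [ 1.7979e+02 -1.1000e-01  6.2100e+00] F [-1.3 -1.5  5.7] open 0.0143 grip 59.2 j [ 0.57  0.7  -0.06  1.87  0.07  0.57 -0.99]
t 2.6 pos [ 466.2 -324.6   31.8] rot [ 1.7979e+02 -1.2000e-01  6.2100e+00] F [-0.8 -0.6  5.7] open 0.0150 grip 59.2 j [ 0.57  0.7  -0.06  1.87  0.07  0.57 -0.99]
t 2.6 pos [ 466.2 -324.6   31.8] rot [ 1.7979e+02 -1.2000e-01  6.2100e+00] F [-0.8 -0.6  5.7] open 0.0150 grip 59.2 j [ 0.57  0.7  -0.06  1.87  0.07  0.57 -0.99]
[0.0037, -0.002, 0.0002, -0.0017, 0.0, -0.0982]
```

```bash
python3 -c "
from plan import *
plan((466.2,-324.6,150,6.2),(525,-215,150,36.5),(585,-105,150,66.5),(643.4,6.6,150,96.8))"
```

```text
t 2.6 pos [ 466.2 -324.6   31.8] rot [ 1.7979e+02 -1.2000e-01  6.2100e+00] F [-0.8 -0.6  5.7] open 0.0150 grip 59.2 j [ 0.57  0.7  -0.06  1.87  0.07  0.57 -0.99]
[0.0037, -0.002, 0.0002, 0.0003, 0.0004, -0.1182]
[-0.0, 0.0, -0.5288, 0.0703, -0.1026, -0.0]
[0.0, 0.0, -0.5236, 0.1137, -0.0527, -0.0]
[0.0, 0.0, -0.5288, 0.1256, 0.0091, 0.0]
```

Emit:
drive_tool:
  targets:
    - [0,0,0,0,0,-0.015,0.0]
    - [0,0,0,0,0,-0.045,0.0]
    - [0,0,0,0,0,-0.075,0.0]
    - [0,0,0,0,0,-0.105,0.0]
    - [0,0,0,0,0,-0.12,0.0]

```text
time_s: 3.1
ee_pos: [0.4661, -0.3237, 0.1539]
tool_rot: [3.138, -0.003, 0.109]
force: [-0.2, 0.0, -2.4]
opening: 0.0148
grip_force: 59.3
```

Emit:
drive_tool:
  targets:
    - [0,0,-0.06,0.008,-0.012,0,0.0]
    - [0,0,-0.17,0.023,-0.033,0,0.0]
    - [0,0,-0.29,0.039,-0.056,0,0.0]
    - [0,0,-0.41,0.055,-0.08,0,0.0]
    - [0,0,-0.529,0.07,-0.103,0,0.0]

```text
time_s: 3.6
ee_pos: [0.5236, -0.2103, 0.1493]
tool_rot: [-3.141, 0.001, 0.647]
force: [1.0, -0.2, -2.8]
opening: 0.0148
grip_force: 59.3
```

Emit:
drive_tool:
  targets:
    - [0,0,-0.105,0.023,-0.01,0,0.0]
    - [0,0,-0.21,0.046,-0.021,0,0.0]
    - [0,0,-0.315,0.069,-0.032,0,0.0]
    - [0,0,-0.42,0.092,-0.042,0,0.0]
    - [0,0,-0.524,0.114,-0.053,0,0.0]

```text
time_s: 4.1
ee_pos: [0.5833, -0.1002, 0.1491]
tool_rot: [-3.14, 0.001, 1.17]
force: [0.0, 0.7, -2.8]
opening: 0.0148
grip_force: 59.3
```

Emit:
drive_tool:
  targets:
    - [0,0,-0.12,0.03,0.002,0,0.0]
    - [0,0,-0.24,0.06,0.004,0,0.0]
    - [0,0,-0.36,0.09,0.006,0,0.0]
    - [0,0,-0.46,0.112,0.008,0,0.0]
    - [0,0,-0.529,0.126,0.009,0,0.0]

```text
time_s: 4.6
ee_pos: [0.6415, 0.0134, 0.1489]
tool_rot: [-3.14, -0.001, 1.701]
force: [0.1, 0.4, -2.7]
opening: 0.015
grip_force: 59.2
```

Emit:
drive_tool:
  targets:
    - [0,0,0,0,0,0,0.0]
    - [0,0,0,0,0,0,0.0]
    - [0,0,0,0,0,0,0.0]
    - [0,0,0,0,0,0,0.0]
    - [0,0,0,0,0,0,0.0]

```text
time_s: 5.1
ee_pos: [0.6418, 0.0083, 0.1499]
tool_rot: [-3.141, 0.002, 1.69]
force: [1.0, 0.7, -2.7]
opening: 0.0147
grip_force: 59.2
```

```bash
python3 -c "
from plan import *
t=imaging.camera('top')
print('bar',rects('top',t,(0,0,100),(180,60,255),.13,box=(200,60,350,200)))
cv2.imwrite('pics/t1.png',t[60:220,190:360,::-1].repeat(3,0).repeat(3,1))
plan((643.4,6.6,55,96.8))"
```

```text
bar [(558.9, 30.5, 276.1, 185.0, -83.2, (261, 161)), (734.6, -189.9, 92.3, 79.8, 35.5, (336, 105))]
t 5.2 pos [641.9   8.5 149.9] rot [-1.800e+02  1.100e-01  9.682e+01] F [ 0.1 -0.3 -3.5] open 0.0148 grip 59.2 j [ 0.24  0.67 -0.47  1.61  0.36  0.95 -0.24]
[-0.0, 0.0019, 0.0003, -0.0018, 0.0013, 0.0949]
```

View pics/t1.png

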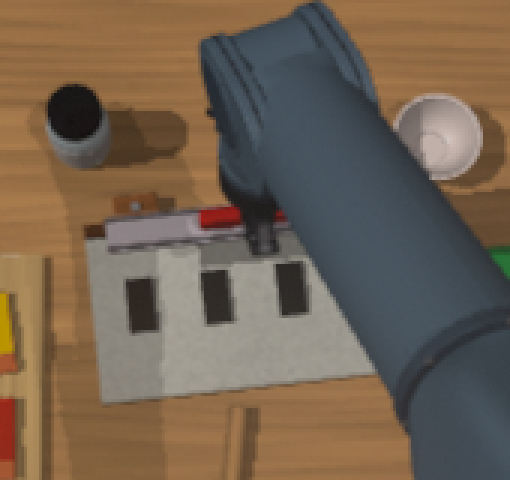

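Emit:
drive_tool:
  targets:
    - [0,0,0,-0.001,0,0.03,0.0]
    - [0,0,0,-0.002,0,0.06,0.0]
    - [0,0,0,-0.002,0,0.085,0.0]
    - [0,0,0,-0.002,0,0.098,0.0]
    - [0,0,0,-0.002,0,0.1,0.0]

```text
time_s: 5.65
ee_pos: [0.6412, 0.0068, 0.0484]
tool_rot: [-3.139, 0.001, 1.691]
force: [-0.2, 0.0, -2.9]
opening: 0.015
grip_force: 59.1
```

Emit:
drive_tool:
  targets:
    - [0,0,0,0,0.001,0,0.0]
    - [0,0,0,0,0.003,0,0.0]
    - [0,0,0,0,0.005,0,0.0]
    - [0,0,0,0,0.006,0,0.0]
    - [0,0,0,0,0.006,0,0.0]

```text
time_s: 6.15
ee_pos: [0.6488, 0.0078, 0.0505]
tool_rot: [3.14, 0.002, 1.691]
force: [0.6, 0.2, -3.2]
opening: 0.015
grip_force: 59.1
```

Emit:
drive_tool:
  targets:
    - [0,0,0,0,0.001,0,0.0]
    - [0,0,0,0,0.002,0,0.0]
    - [0,0,0,0,0.002,0,0.0]

```text
time_s: 6.45
ee_pos: [0.6504, 0.008, 0.0499]
tool_rot: [3.141, 0.002, 1.691]
force: [0.6, 0.3, -3.4]
opening: 0.015
grip_force: 59.1
```

Emit:
drive_tool:
  targets:
    - [0,0,0,0,0.001,0.001,0.0]
    - [0,0,0,0,0.002,0.001,0.0]
    - [0,0,0,0,0.002,0.001,0.0]

```text
time_s: 6.75
ee_pos: [0.6511, 0.008, 0.0485]
tool_rot: [-3.139, 0.002, 1.691]
force: [-4.1, -0.7, 0.1]
opening: 0.0146
grip_force: 59.6
```

Emit:
drive_tool:
  targets:
    - [0,0,0,0,0.001,0.001,0.0]
    - [0,0,0,0,0.001,0.001,0.0]
    - [0,0,0,0,0.001,0.001,0.0]

```text
time_s: 7.05
ee_pos: [0.6511, 0.008, 0.0474]
tool_rot: [-3.137, 0.002, 1.691]
force: [-7.7, -0.4, 1.4]
opening: 0.0144
grip_force: 60.0
```

Emit:
drive_tool:
  targets:
    - [0,0,0,0,0.001,0.001,0.0]
    - [0,0,0,0,0.001,0.001,0.0]
    - [0,0,0,0,0.001,0.001,0.03]
    - [0,0,0,0,0,0,0.03]
    - [0,0,0,0,0,0,0.04]

```text
time_s: 7.55
ee_pos: [0.6544, 0.0085, 0.0486]
tool_rot: [3.139, 0.001, 1.691]
force: [1.0, 1.1, -0.3]
opening: 0.04
grip_force: 0.0
```

Emit:
drive_tool:
  targets:
    - [0,0,0,0,0,-0.02,0.05]
    - [0,0,0,0,0,-0.05,0.06]
    - [0,0,0,0,0,-0.08,0.06]
    - [0,0,0,0,0,-0.1,0.06]
    - [0,0,0,0,0,-0.1,0.06]

```text
time_s: 8.05
ee_pos: [0.6561, 0.009, 0.1518]
tool_rot: [3.134, 0.002, 1.691]
force: [1.1, 0.2, -0.0]
opening: 0.0599
grip_force: 0.0
```

```bash
python3 -c "
from plan import *
plan((560,130,150,60),(490,260,150,30),(433.4,281,120,1.8),(433.4,281,34,1.8))"
```

```text
t 8.1 pos [656.1   9.  151.8] rot [1.7957e+02 1.1000e-01 9.6870e+01] F [ 1.1  0.2 -0. ] open 0.0599 grip 0.0 j [ 0.23  0.69 -0.47  1.57  0.36  0.96 -0.23]
[0.0078, -0.0006, 0.6435, 0.1317, -0.0809, 0.0009]
[-0.0, -0.0, 0.5236, 0.0776, -0.1256, -0.0]
[0.0, -0.0, 0.4922, -0.0385, -0.0465, 0.03]
[0.0, 0.0, 0.0, 0.0, -0.0, 0.086]
```

Emit:
drive_tool:
  targets:
    - [-0.0016,0,0.13,0.026,-0.016,0,0.06]
    - [-0.0032,0,0.26,0.052,-0.032,0,0.06]
    - [-0.005,0,0.39,0.079,-0.048,0,0.06]
    - [-0.007,0,0.52,0.105,-0.065,0,0.06]
    - [-0.0078,0,0.643,0.132,-0.081,0,0.06]

```text
time_s: 8.55
ee_pos: [0.5561, 0.1306, 0.1471]
tool_rot: [3.133, -0.001, 1.043]
force: [0.2, 0.2, -1.1]
opening: 0.0602
grip_force: 0.0
```

Emit:
drive_tool:
  targets:
    - [0,0,0.105,0.016,-0.025,0,0.06]
    - [0,0,0.21,0.031,-0.05,0,0.06]
    - [0,0,0.315,0.047,-0.075,0,0.06]
    - [0,0,0.42,0.062,-0.1,0,0.06]
    - [0,0,0.5236,0.0776,-0.1256,0,0.06]

```text
time_s: 9.05
ee_pos: [0.4863, 0.2607, 0.1462]
tool_rot: [3.135, -0.005, 0.52]
force: [-0.1, 0.7, 0.2]
opening: 0.0601
grip_force: 0.0
```

```bash
python3 - <<'E'
from plan import *
t=imaging.camera('top'); np.save('pics/t2.npy',t)
cv2.imwrite('pics/t2.png',t[80:260,130:400,::-1].repeat(2,0).repeat(2,1))
s=np.load('pics/top0.npy')
for nm,b in dict(green=(148,150,170,190),yellow=(175,150,200,190),red=(178,188,200,225)).items():
    print(nm,rects('top',s,(0,160,60),(85,255,255),.022,box=b))
bar=rects('top',t,(0,0,105),(180,25,255),.028,box=(200,110,350,140)); print('bar',bar)
print('rib',rects('top',t,(0,190,60),(6,255,255),.058,box=(200,100,350,160)))
print('pads',rects('top',t,(0,0,0),(180,255,70),.023,box=(222,138,330,185)))
plan((428,281,120,1.8),(428,281,34,1.8))
E
```

```text
green [(503.9, 382.6, 44.9, 19.9, -89.6, (157, 181)), (549.5, 383.9, 59.7, 35.5, 0.2, (157, 168))]
yellow [(540.2, 286.9, 91.1, 46.9, 8.5, (187, 171))]
red [(423.9, 280.0, 89.7, 44.7, 1.9, (188, 206))]
bar [(662.2, -95.5, 102.0, 30.4, -83.5, (303, 135))]
rib [(648.1, 7.0, 105.3, 17.1, -83.1, (272, 137))]
pads [(573.0, 123.2, 57.9, 28.6, 6.5, (237, 161)), (583.3, 40.1, 57.3, 28.5, 7.3, (262, 158)), (592.3, -43.3, 59.1, 28.6, 6.9, (287, 156)), (602.0, -126.2, 59.6, 29.0, 6.7, (312, 153))]
t 9.1 pos [482.8 267.  146.4] rot [179.87  -0.33  29.88] F [-2.7  4.4 -0.5] open 0.0598 grip 0.0 j [-0.4   0.5  -0.25  1.87  0.17  0.78 -1.79]
[0.0008, -0.0062, 0.4901, -0.0407, -0.0395, 0.0261]
[0.0, 0.0, 0.0, 0.0, -0.0, 0.086]
```

View pics/t2.png

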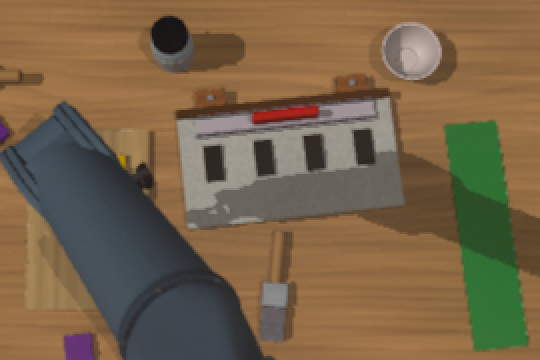

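Emit:
drive_tool:
  targets:
    - [0,0,0.1,-0.008,-0.008,0.005,0.06]
    - [0,0,0.2,-0.016,-0.016,0.01,0.06]
    - [0,0,0.3,-0.024,-0.024,0.015,0.06]
    - [0,0,0.4,-0.034,-0.034,0.02,0.06]
    - [0,0,0.49,-0.044,-0.038,0.026,0.06]

```text
time_s: 9.6
ee_pos: [0.4293, 0.2714, 0.1197]
tool_rot: [3.139, -0.008, 0.032]
force: [0.4, 0.4, -0.6]
opening: 0.0599
grip_force: 0.0
```

Emit:
drive_tool:
  targets:
    - [0,0,0,0,0,0,0.06]
    - [0,0,0,0,0,0,0.06]
    - [0,0,0,0,0,0,0.06]

```text
time_s: 9.9
ee_pos: [0.431, 0.2706, 0.1205]
tool_rot: [3.139, -0.009, 0.036]
force: [-0.6, -0.0, 0.1]
opening: 0.0599
grip_force: 0.0
```

```bash
python3 - <<'E'
from plan import *
t=np.load('pics/t2.npy'); h=cv2.cvtColor(t,cv2.COLOR_RGB2HSV).astype(int)
e=np.array([.993,.1184]);n=np.array([-.1184,.993]);o=np.array([588,-1.8])
def prof(px,ys,z):
    P=[np.r_[(o+(px-4)*e+y*n)/1000,z] for y in ys]; uv=proj('top',P).astype(np.float32)
    return cv2.remap(t,uv[:,:1],uv[:,1:],cv2.INTER_LINEAR)[:,0].astype(int)
for nm,ys in (("L",range(136,190,3)),("R",range(-136,-190,-3))):
    a=prof(56,ys,.028); print(nm,[(y,int(v.sum()),int(v[2]-v[0])) for y,v in zip(ys,a)])
plan((424,280,120,1.9),(424,280,32,1.9))
E
```

```text
L [(136, 399, -6), (139, 395, -7), (142, 389, -8), (145, 379, -7), (148, 386, -8), (151, 411, -11), (154, 438, -13), (157, 445, -13), (160, 447, -14), (163, 449, -14), (166, 446, -14), (169, 441, -14), (172, 441, -14), (175, 445, -13), (178, 417, -25), (181, 356, -47), (184, 319, -69), (187, 326, -79)]
R [(-136, 392, -8), (-139, 397, -9), (-142, 398, -9), (-145, 399, -9), (-148, 382, -9), (-151, 341, -10), (-154, 326, -12), (-157, 392, -14), (-160, 448, -15), (-163, 443, -15), (-166, 437, -15), (-169, 439, -15), (-172, 443, -15), (-175, 409, -19), (-178, 321, -32), (-181, 229, -49), (-184, 229, -51), (-187, 270, -64)]
t 9.9 pos [431.  270.6 120.5] rot [179.83  -0.5    2.04] F [-0.6 -0.   0.1] open 0.0599 grip 0.0 j [-0.55  0.47 -0.13  2.    0.11  0.67 -2.28]
[0.0029, -0.0087, 0.0024, -0.0067, -0.0096, 0.0004]
[0.0, 0.0, 0.0, 0.0, -0.0, 0.088]
```

Emit:
drive_tool:
  targets:
    - [0.002,-0.008,0,-0.007,-0.0095,0,0.06]
    - [0.002,-0.008,0,-0.007,-0.0095,0.03,0.06]
    - [0.002,-0.008,0,-0.007,-0.0095,0.06,0.06]
    - [0.002,-0.008,0,-0.007,-0.0095,0.08,0.06]
    - [0.002,-0.008,0,-0.007,-0.0095,0.086,0.06]

```text
time_s: 10.4
ee_pos: [0.4222, 0.2795, 0.0324]
tool_rot: [3.139, 0.003, 0.035]
force: [0.1, -0.2, -0.2]
opening: 0.0602
grip_force: 0.0
```

Emit:
drive_tool:
  targets:
    - [0,0,0,0,0,0,0.06]
    - [0,0,0,0,0,0.0,0.05]
    - [0,0,0,0,0,0.0,0.03]
    - [0,0,0,0,0,0.0,0.03]
    - [0,0,0,0,0,0.0,0.03]
  grip_force: 40

```text
time_s: 10.9
ee_pos: [0.4238, 0.2798, 0.0348]
tool_rot: [3.141, -0.001, 0.034]
force: [-0.1, -0.3, -1.2]
opening: 0.0301
grip_force: 0.0
```

```bash
python3 - <<'E'
from plan import *
plan()
E
```

```text
t 10.9 pos [423.8 279.8  34.8] rot [ 1.7996e+02 -4.0000e-02  1.9600e+00] F [-0.1 -0.3 -1.2] open 0.0301 grip 0.0 j [-0.59  0.63 -0.11  2.02  0.14  0.5  -2.33]
```

Emit:
drive_tool:
  targets:
    - [0,0,0,0,0,0,0.06]
    - [0,0,0,0,0,0.0,0.06]
    - [0,0,0,0,0,0.004,0.06]
    - [0,0,0,0,0,0.009,0.06]
    - [0,0,0,0,0,0.009,0.06]

```text
time_s: 11.4
ee_pos: [0.4228, 0.2792, 0.0243]
tool_rot: [3.139, 0.002, 0.034]
force: [-0.7, -0.1, -0.2]
opening: 0.0598
grip_force: 0.0
```

Emit:
drive_tool:
  targets:
    - [0,0,0,0,0,0.0,0.05]
    - [0,0,0,0,0,0.0,0.04]
    - [0,0,0,0,0,0.0,0.03]
    - [0,0,0,0,0,0.0,0.03]
    - [0,0,0,0,0,0.0,0.03]

```text
time_s: 11.9
ee_pos: [0.4233, 0.2796, 0.0254]
tool_rot: [3.14, 0.0, 0.034]
force: [-1.7, -1.1, 6.7]
opening: 0.0418
grip_force: 40.4
```

```bash
python3 - <<'E'
from plan import *
plan()
E
```

```text
t 11.9 pos [423.3 279.6  25.4] rot [1.7992e+02 2.0000e-02 1.9600e+00] F [-1.7 -1.1  6.7] open 0.0418 grip 40.4 j [-0.59  0.65 -0.1   2.02  0.14  0.48 -2.33]
```

```bash
python3 - <<'E'
from plan import *
plan((423.3,279.6,100,1.96),(565,122.4,100,6.8),(565,122.4,39,6.8))
E
```

```text
t 11.9 pos [423.3 279.6  25.4] rot [1.7992e+02 2.0000e-02 1.9600e+00] F [-1.7 -1.1  6.7] open 0.0418 grip 40.4 j [-0.59  0.65 -0.1   2.02  0.14  0.48 -2.33]
[0.0013, 0.0003, 0.0, -0.0001, 0.0001, -0.0746]
[0.0, 0.0, -0.0845, 0.1362, 0.162, 0.0]
[0.0, 0.0, 0.0, 0.0, -0.0, 0.061]
```

Emit:
drive_tool:
  targets:
    - [0,0,0,0,0,-0.01,0.03]
    - [0,0,0,0,0,-0.03,0.03]
    - [0,0,0,0,0,-0.055,0.03]
    - [0,0,0,0,0,-0.074,0.03]
    - [0,0,0,0,0,-0.074,0.03]

```text
time_s: 12.4
ee_pos: [0.4251, 0.2807, 0.1018]
tool_rot: [-3.14, -0.004, 0.034]
force: [-0.4, 0.3, -0.0]
opening: 0.042
grip_force: 40.7
```

Emit:
drive_tool:
  targets:
    - [0,0,-0.015,0.02,0.024,0,0.03]
    - [0,0,-0.03,0.05,0.06,0,0.03]
    - [0,0,-0.05,0.085,0.102,0,0.03]
    - [0,0,-0.07,0.116,0.138,0,0.03]
    - [0,0,-0.0845,0.136,0.162,0,0.03]

```text
time_s: 12.9
ee_pos: [0.5668, 0.1182, 0.0987]
tool_rot: [3.139, 0.0, 0.116]
force: [0.5, 0.6, 0.0]
opening: 0.0419
grip_force: 40.7
```

Emit:
drive_tool:
  targets:
    - [0,0,0,0,0,0,0.03]
    - [0,0,0,0,0,0,0.03]
    - [0,0,0,0,0,0.02,0.03]
    - [0,0,0,0,0,0.04,0.03]
    - [0,0,0,0,0,0.04,0.03]

```text
time_s: 13.4
ee_pos: [0.5614, 0.1236, 0.0568]
tool_rot: [3.14, 0.006, 0.121]
force: [0.6, 0.7, -0.9]
opening: 0.042
grip_force: 40.9
```

```bash
python3 - <<'E'
from plan import *
t=imaging.camera('top')
print('rib',rects('top',t,(0,190,60),(6,255,255),.058,box=(200,100,350,160)))
plan((565,122.4,39,6.8))
E
```

```text
rib [(648.1, 7.1, 105.8, 17.2, -83.3, (272, 137))]
t 13.4 pos [562.6 123.7  58.2] rot [179.94   0.24   6.94] F [ 0.9  0.9 -1.1] open 0.0419 grip 40.9 j [-0.2   0.67 -0.13  1.84  0.13  0.65 -1.86]
[0.0011, 0.0041, 0.0025, 0.0023, 0.0015, 0.0192]
```

Emit:
drive_tool:
  targets:
    - [0,0.004,0.002,0,0.0013,0.01,0.03]
    - [0,0.004,0.002,0,0.0013,0.019,0.03]
    - [0,0.004,0.002,0,0.0013,0.019,0.03]
    - [0,0.004,0.002,0.003,0.0013,0.019,0.03]
    - [0,0.004,0.002,0.007,0.0013,0.019,0.03]

```text
time_s: 13.95
ee_pos: [0.5725, 0.122, 0.0408]
tool_rot: [3.14, -0.004, 0.117]
force: [0.4, -0.1, -1.2]
opening: 0.042
grip_force: 40.9
```

Emit:
drive_tool:
  targets:
    - [0,0,0,0,0,0,0.03]
    - [0,0,0,0.001,0,0,0.03]
    - [0,0,0,0.002,0,0,0.03]
    - [0,0,0,0.002,0,0,0.03]
    - [0,0,0,0.002,0,0,0.03]

```text
time_s: 14.45
ee_pos: [0.5727, 0.122, 0.04]
tool_rot: [3.14, -0.001, 0.117]
force: [-4.9, -0.3, 1.6]
opening: 0.042
grip_force: 41.1
```

```bash
python3 - <<'E'
from plan import *
plan((573,123.3,37,6.8))
E
```

```text
t 14.4 pos [572.7 122.   40. ] rot [ 1.7991e+02 -7.0000e-02  6.7000e+00] F [-4.9 -0.3  1.6] open 0.0420 grip 41.1 j [-0.2   0.71 -0.12  1.82  0.14  0.62 -1.86]
[0.0016, -0.0011, -0.0018, 0.0005, -0.0013, 0.003]
```

Emit:
drive_tool:
  targets:
    - [0,0,0,-0.003,0,0,0.03]
    - [0,0,0.0,-0.003,-0.0013,0.002,0.03]
    - [0,0,0.0,-0.003,-0.0013,0.003,0.03]
    - [0,0,0.0,-0.001,-0.0013,0.003,0.03]
    - [0,0,0.0,0,-0.0013,0.003,0.03]

```text
time_s: 14.95
ee_pos: [0.5725, 0.1233, 0.0369]
tool_rot: [3.14, -0.001, 0.117]
force: [-5.3, 0.2, 1.2]
opening: 0.0418
grip_force: 41.1
```

Emit:
drive_tool:
  targets:
    - [0,0,0,0.0,0,0.001,0.03]
    - [0,0,0.0,0.0,0,0.001,0.03]
    - [0,0,0.0,0.0005,0,0.001,0.03]

```text
time_s: 15.25
ee_pos: [0.5726, 0.1233, 0.0364]
tool_rot: [3.14, 0.0, 0.117]
force: [-8.1, -0.3, 8.0]
opening: 0.0419
grip_force: 42.0
```

Emit:
drive_tool:
  targets:
    - [0,0,0,0.0,0,-0.001,0.044]
    - [0,0,0.0,0.0,0,-0.001,0.05]
    - [0,0,0.0,0.0,0,-0.001,0.056]
    - [0,0,0.0,0.0,0,-0.02,0.056]
    - [0,0,0.0,0.0,0,-0.035,0.056]

```text
time_s: 15.75
ee_pos: [0.5748, 0.1235, 0.0721]
tool_rot: [3.14, -0.004, 0.117]
force: [0.2, -0.0, 0.3]
opening: 0.0561
grip_force: 0.0
```

Emit:
drive_tool:
  targets:
    - [0,0,0,0.0,0,0,0.0]
    - [0,0,0.0,0.0,0,0,0.0]
    - [0,0,0.0,0.0,0,0,0.0]
    - [0,0,0.0,0.0,0,0.004,0.0]
    - [0,0,0.0,0.0,0,0.01,0.0]

```text
time_s: 16.25
ee_pos: [0.5741, 0.1234, 0.0607]
tool_rot: [3.14, -0.003, 0.117]
force: [0.4, 0.1, -0.1]
opening: -0.0004
grip_force: 0.0
```

Emit:
drive_tool:
  targets:
    - [0,0,0,0.0,0,0.001,0.0]
    - [0,0,0.0,0.0,0,0.002,0.0]
    - [0,0,0.0,0.0,0,0.003,0.0]
    - [0,0,0.0,0.0,0,0.004,0.0]
    - [0,0,0.0,0.0,0,0.004,0.0]

```text
time_s: 16.75
ee_pos: [0.5742, 0.1235, 0.0573]
tool_rot: [3.14, -0.004, 0.117]
force: [0.3, 0.2, -0.1]
opening: 0.0001
grip_force: 0.0
```

Emit:
drive_tool:
  targets:
    - [0,0,0,0.0,0,0.001,0.0]
    - [0,0,0.0,0.0,0,0.002,0.0]
    - [0,0,0.0,0.0,0,0.003,0.0]
    - [0,0,0.0,0.0,0,0.004,0.0]
    - [0,0,0.0,0.0,0,0.004,0.0]

```text
time_s: 17.25
ee_pos: [0.5741, 0.1234, 0.0532]
tool_rot: [3.14, -0.003, 0.117]
force: [0.5, -0.3, -0.7]
opening: -0.0002
grip_force: 0.0
```

Emit:
drive_tool:
  targets:
    - [0,0,0,0.0,0,0.001,0.0]
    - [0,0,0.0,0.0,0,0.002,0.0]
    - [0,0,0.0,0.0,0,0.003,0.0]
    - [0,0,0.0,0.0,0,0.003,0.0]
    - [0,0,0.0,0.0,0,0.003,0.0]

```text
time_s: 17.75
ee_pos: [0.5742, 0.1235, 0.0503]
tool_rot: [3.14, -0.004, 0.117]
force: [0.2, -0.1, 1.3]
opening: 0.0
grip_force: 0.0
```

Emit:
drive_tool:
  targets:
    - [0,0,0,0.0,0,0.001,0.0]
    - [0,0,0.0,0.0,0,0.002,0.0]
    - [0,0,0.0,0.0,0,0.003,0.0]
    - [0,0,0.0,0.0,0,0.003,0.0]
    - [0,0,0.0,0.0,0,0.003,0.0]

```text
time_s: 18.25
ee_pos: [0.5742, 0.1234, 0.0473]
tool_rot: [3.14, -0.003, 0.117]
force: [0.6, -0.2, 0.2]
opening: -0.0003
grip_force: 0.0
```

Emit:
drive_tool:
  targets:
    - [0,0,0,0.0,0,0.001,0.0]
    - [0,0,0.0,0.0,0,0.002,0.0]
    - [0,0,0.0,0.0,0,0.003,0.0]
    - [0,0,0.0,0.0,0,0.003,0.0]
    - [0,0,0.0,0.0,0,0.003,0.0]

```text
time_s: 18.75
ee_pos: [0.5742, 0.1234, 0.0443]
tool_rot: [3.14, -0.004, 0.117]
force: [-0.0, -0.1, 0.1]
opening: -0.0002
grip_force: 0.0
```

Emit:
drive_tool:
  targets:
    - [0,0,0,0.0,0,0.001,0.0]
    - [0,0,0.0,0.0,0,0.002,0.0]
    - [0,0,0.0,0.0,0,0.003,0.0]
    - [0,0,0.0,0.0,0,0.004,0.0]
    - [0,0,0.0,0.0,0,0.004,0.0]

```text
time_s: 19.25
ee_pos: [0.5743, 0.1234, 0.0406]
tool_rot: [3.14, -0.003, 0.117]
force: [-1.4, 0.1, 3.8]
opening: 0.0
grip_force: 1.7
```

Emit:
drive_tool:
  targets:
    - [0,0,0,0.0,0,0.001,0.0]
    - [0,0,0.0,0.0,0,0.002,0.0]
    - [0,0,0.0,0.0,0,0.002,0.0]
    - [0,0,0.0,0.0,0,0.002,0.0]
    - [0,0,0.0,0.0,0,0.002,0.0]

```text
time_s: 19.75
ee_pos: [0.5743, 0.1235, 0.0387]
tool_rot: [3.14, -0.004, 0.117]
force: [-1.5, -0.4, 4.7]
opening: -0.0001
grip_force: 2.6
```

Emit:
drive_tool:
  targets:
    - [0,0,0,0.0,0,0.001,0.0]
    - [0,0,0.0,0.0,0,0.002,0.0]
    - [0,0,0.0,0.0,0,0.003,0.0]
    - [0,0,0.0,0.0,0,0.003,0.0]
    - [0,0,0.0,0.0,0,0.003,0.0]

```text
time_s: 20.25
ee_pos: [0.5743, 0.1234, 0.0369]
tool_rot: [3.14, -0.003, 0.117]
force: [-5.9, -1.2, 19.2]
opening: -0.0001
grip_force: 9.2
```

Emit:
drive_tool:
  targets:
    - [0,0,0,0.0,0,0.001,0.0]
    - [0,0,0.0,0.0,0,0.0015,0.0]
    - [0,0,0.0,0.0,0,0.0015,0.0]
    - [0,0,0.0,0.0,0,0.0015,0.0]
    - [0,0,0.0,0.0,0,0.0015,0.0]

```text
time_s: 20.75
ee_pos: [0.5743, 0.1235, 0.0368]
tool_rot: [3.14, -0.003, 0.117]
force: [-11.3, -3.6, 33.5]
opening: 0.0002
grip_force: 16.3
```

```bash
python3 - <<'E'
from plan import *
plan((574,123.4,90,6.8),(540,286,90,8.5),(540,286,22.5,8.5))
E
```

```text
t 20.8 pos [574.3 123.5  36.8] rot [179.89  -0.19   6.68] F [-11.3  -3.6  33.5] open 0.0002 grip 16.3 j [-0.2   0.72 -0.12  1.81  0.14  0.62 -1.86]
[0.0019, -0.0034, -0.0021, -0.0001, 0.0001, -0.0532]
[0.0, 0.0, -0.0297, -0.0145, -0.1655, -0.0]
[0.0, 0.0, 0.0, 0.0, -0.0, 0.0675]
```

Emit:
drive_tool:
  targets:
    - [0,0,0,0,0,-0.006,0.0]
    - [0,0,0,0,0,-0.015,0.0]
    - [0,0,0,0,0,-0.03,0.0]
    - [0,0,0,0,0,-0.055,0.0]
    - [0,0,0,0,0,-0.055,0.06]

```text
time_s: 21.25
ee_pos: [0.5766, 0.1241, 0.0924]
tool_rot: [3.141, -0.009, 0.117]
force: [0.9, -0.7, 0.0]
opening: 0.013
grip_force: 0.0
```

Emit:
drive_tool:
  targets:
    - [0,0,0,-0.002,-0.02,0,0.06]
    - [0,0,-0.01,-0.006,-0.06,0,0.06]
    - [0,0,-0.02,-0.01,-0.1,0,0.06]
    - [0,0,-0.03,-0.013,-0.14,0,0.06]
    - [0,0,-0.03,-0.0145,-0.1655,0,0.06]

```text
time_s: 21.75
ee_pos: [0.5389, 0.2901, 0.0887]
tool_rot: [-3.141, -0.003, 0.15]
force: [0.1, -0.7, 0.3]
opening: 0.0597
grip_force: 0.0
```

Emit:
drive_tool:
  targets:
    - [0,0,0,0,0,0,0.06]
    - [0,0,0,0,0,0,0.06]
    - [0,0,0,0,0,0,0.06]
    - [0,0,0,0,0,0,0.06]

```text
time_s: 22.15
ee_pos: [0.5411, 0.2843, 0.0885]
tool_rot: [3.139, -0.003, 0.144]
force: [-0.0, 0.5, -0.5]
opening: 0.0598
grip_force: 0.0
```

```bash
cat > chk.py <<'E'
from plan import *
e=np.array([.9930,.1184]);n=np.array([-.1184,.9930]);o=np.array([588,-1.8])
def panel(c): d=np.array(c[:2])-o; return np.round([4+d@e,d@n],1)
def chk(zt=.029,name=None):
    for nm in ("top","side"):
        t=imaging.camera(nm)
        if name: cv2.imwrite(f'pics/{name}_{nm}.png',(t[80:260,130:400] if nm=="top" else t[130:250,180:360])[:,:,::-1].repeat(2,0).repeat(2,1))
        bx=(215,120,340,195) if nm=="top" else (200,140,275,218)
        for k in ("green","yellow","red"):
            for r in rects(nm,t,*C[k],zt,box=bx,amin=100): print(nm,k,"glaze panel",panel(r),r)
        for r in rects(nm,t,(0,0,0),(180,255,70),.023,box=(222,138,330,185) if nm=="top" else (222,154,262,208)): print(nm,"pad",panel(r),r)
        if nm=="top":print('rib',[(panel(r),r) for r in rects('top',t,(0,190,60),(6,255,255),.058,box=(200,115,350,145))])
    
E
python3 - <<'E'
from chk import *
chk(name="c1")
plan((540,286,90,8.5),(540,286,22.5,8.5))
E
```

```text
top red glaze panel [72.3 -1. ] (655.9, 5.3, 107.9, 17.6, -83.2, (272, 137))
top pad [ 3.5 43.1] (582.4, 40.9, 58.9, 30.3, 6.8, (262, 159))
top pad [  3.4 -40.7] (592.2, -42.3, 59.1, 30.7, 6.5, (287, 156))
top pad [   3.9 -124.7] (602.7, -125.6, 60.1, 31.0, 6.9, (311, 153))
rib [(array([64.6,  1.6]), (648.0, 7.0, 105.3, 17.2, -83.2, (272, 137)))]
side pad [ 3.5 20.4] (585.1, 18.4, 278.4, 101.4, -83.8, (239, 184))
t 22.2 pos [540.9 284.8  88.6] rot [179.89  -0.2    8.3 ] F [0.1 0.8 0.2] open 0.0599 grip 0.0 j [-0.46  0.67 -0.14  1.74  0.13  0.74 -2.09]
[0.002, -0.0035, -0.0035, -0.0007, -0.0013, -0.0014]
[0.0, 0.0, 0.0, 0.0, -0.0, 0.0675]
```

View pics/c1_top.png

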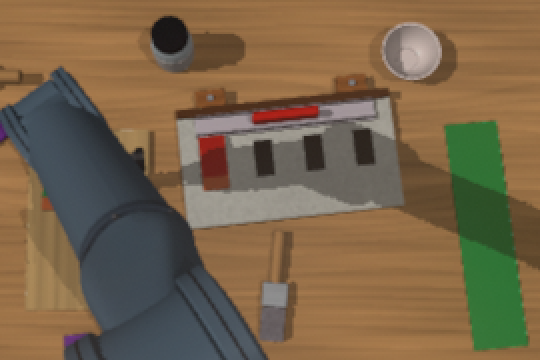

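The red tile now sits on pad 4 at about crop (213,165), with its far end at the bar, and the bar is still flush along the edging. Next is the yellow tile.

Emit:
drive_tool:
  targets:
    - [0.002,-0.003,-0.003,-0.001,-0.0013,0.02,0.06]
    - [0.002,-0.003,-0.003,-0.001,-0.0013,0.045,0.06]
    - [0.002,-0.003,-0.003,-0.001,-0.0013,0.062,0.06]
    - [0.002,-0.003,-0.003,-0.001,-0.0013,0.066,0.06]
    - [0.002,-0.003,-0.003,-0.001,-0.0013,0.066,0.06]

```text
time_s: 22.75
ee_pos: [0.5393, 0.2868, 0.0221]
tool_rot: [-3.142, 0.001, 0.149]
force: [0.4, -1.0, 0.1]
opening: 0.06
grip_force: 0.0
```

Emit:
drive_tool:
  targets:
    - [0,0,0,0,0,0.0,0.05]
    - [0,0,0,0,0,0.0,0.04]
    - [0,0,0,0,0,0.0,0.03]
    - [0,0,0,0,0,0.0,0.03]
    - [0,0,0,0,0,0.0,0.03]

```text
time_s: 23.25
ee_pos: [0.5404, 0.2877, 0.024]
tool_rot: [-3.14, -0.003, 0.15]
force: [-1.0, -0.3, 6.5]
opening: 0.0427
grip_force: 41.1
```

```bash
python3 - <<'E'
from plan import *
plan((540,286,100,8.5),(575,41,100,6.8),(575,41,38,6.8))
E
```

```text
t 23.2 pos [540.4 287.7  24. ] rot [-1.7993e+02 -1.5000e-01  8.5700e+00] F [-1.  -0.3  6.5] open 0.0427 grip 41.1 j [-0.47  0.77 -0.13  1.75  0.15  0.63 -2.1 ]
[-0.0013, -0.0026, 0.0013, -0.0004, 0.0016, -0.076]
[0.0, -0.0, 0.0297, -0.0016, 0.2475, 0.0]
[0.0, 0.0, 0.0, 0.0, -0.0, 0.062]
```

Emit:
drive_tool:
  targets:
    - [0,0,0,0,0,-0.01,0.03]
    - [0,0,0,0,0,-0.03,0.03]
    - [0,0,0,0,0,-0.055,0.03]
    - [0,0,0,0,0,-0.076,0.03]
    - [0,0,0,0,0,-0.076,0.03]

```text
time_s: 23.75
ee_pos: [0.5415, 0.2884, 0.1022]
tool_rot: [-3.139, -0.006, 0.15]
force: [1.0, 0.6, -0.9]
opening: 0.0424
grip_force: 40.8
```

Emit:
drive_tool:
  targets:
    - [0,0,0.005,0,0.025,0,0.03]
    - [0,0,0.01,-0.001,0.07,0,0.03]
    - [0,0,0.015,-0.001,0.115,0,0.03]
    - [0,0,0.02,-0.002,0.16,0,0.03]
    - [0,0,0.025,-0.002,0.205,0,0.03]

```text
time_s: 24.25
ee_pos: [0.5675, 0.0823, 0.098]
tool_rot: [-3.141, 0.0, 0.125]
force: [0.8, 0.4, -1.5]
opening: 0.042
grip_force: 40.8
```

Emit:
drive_tool:
  targets:
    - [0,0,0.005,0,0.025,0,0.03]
    - [0,0,0.005,0,0.043,0,0.03]
    - [0,0,0.005,0,0.043,0,0.03]
    - [0,0,0.005,0,0.043,0.02,0.03]
    - [0,0,0.005,0,0.043,0.04,0.03]

```text
time_s: 24.75
ee_pos: [0.5736, 0.0432, 0.0582]
tool_rot: [-3.14, -0.002, 0.121]
force: [0.4, 0.3, -1.1]
opening: 0.0427
grip_force: 40.8
```

Emit:
drive_tool:
  targets:
    - [0,0,0,0,0,0,0.03]
    - [0,0,0,0,0,0,0.03]
    - [0,0,0,0,0,0,0.03]

```text
time_s: 25.05
ee_pos: [0.574, 0.0424, 0.0593]
tool_rot: [-3.141, -0.002, 0.12]
force: [-0.1, -0.3, -1.2]
opening: 0.042
grip_force: 41.0
```

```bash
python3 - <<'E'
from plan import *
plan((574.1,38.8,37,6.8))
E
```

```text
t 25.1 pos [574.   42.4  59.3] rot [-1.7995e+02 -1.1000e-01  6.9000e+00] F [-0.1 -0.3 -1.2] open 0.0420 grip 41.0 j [-0.05  0.66 -0.13  1.84  0.13  0.64 -1.71]
[-0.0009, -0.0018, 0.0018, -0.0004, 0.0036, 0.0223]
```

Emit:
drive_tool:
  targets:
    - [-0.001,-0.002,0.002,0,0.0036,0.01,0.03]
    - [-0.001,-0.002,0.002,0,0.0036,0.021,0.03]
    - [-0.001,-0.002,0.002,0,0.0036,0.021,0.03]
    - [-0.001,-0.002,0.002,0.003,0.0036,0.021,0.03]
    - [-0.001,-0.002,0.002,0.006,0.0036,0.021,0.03]

```text
time_s: 25.55
ee_pos: [0.5802, 0.0388, 0.0376]
tool_rot: [3.141, 0.001, 0.118]
force: [0.4, 0.1, -0.5]
opening: 0.0425
grip_force: 41.0
```

Emit:
drive_tool:
  targets:
    - [0,0,0,0,0,0,0.03]
    - [0,0,0,0.001,0,0,0.03]
    - [0,0,0,0.002,0,0,0.03]
    - [0,0,0,0.002,0,0,0.03]
    - [0,0,0,0.002,0,0,0.03]

```text
time_s: 26.05
ee_pos: [0.5818, 0.0389, 0.0375]
tool_rot: [3.141, 0.001, 0.118]
force: [-0.3, -0.6, -0.4]
opening: 0.0422
grip_force: 41.0
```

```bash
python3 - <<'E'
from plan import *
plan((583,39.9,35,6.8))
E
```

```text
t 26.1 pos [581.8  38.9  37.5] rot [1.7998e+02 8.0000e-02 6.7400e+00] F [-0.3 -0.6 -0.4] open 0.0422 grip 41.0 j [-0.05  0.71 -0.12  1.82  0.14  0.62 -1.71]
[0.0004, 0.0014, -0.001, 0.0013, -0.0008, 0.0025]
```

Emit:
drive_tool:
  targets:
    - [0,0,0,0,-0.001,0.001,0.03]
    - [0,0,0,0.001,-0.001,0.0015,0.03]
    - [0,0,0,0.002,-0.001,0.0015,0.03]
    - [0,0,0,0.002,-0.001,0.0015,0.03]
    - [0,0,0,0.002,-0.001,0.0015,0.03]

```text
time_s: 26.55
ee_pos: [0.5834, 0.0402, 0.0358]
tool_rot: [3.141, 0.002, 0.118]
force: [-1.3, 0.4, -0.4]
opening: 0.0423
grip_force: 41.0
```

Emit:
drive_tool:
  targets:
    - [0,0,0,0.0005,0,0,0.03]
    - [0,0,0,0.001,0,0.0,0.03]
    - [0,0,0,0.001,0,0.001,0.03]
    - [0,0,0,0.001,0,0.001,0.03]

```text
time_s: 26.95
ee_pos: [0.5835, 0.0402, 0.0349]
tool_rot: [3.141, 0.004, 0.118]
force: [-6.7, 1.0, 3.6]
opening: 0.0426
grip_force: 41.5
```

Emit:
drive_tool:
  targets:
    - [0,0,0,0.0,0,-0.001,0.044]
    - [0,0,0.0,0.0,0,-0.001,0.05]
    - [0,0,0.0,0.0,0,-0.001,0.056]
    - [0,0,0.0,0.0,0,-0.02,0.056]
    - [0,0,0.0,0.0,0,-0.03,0.056]

```text
time_s: 27.45
ee_pos: [0.5859, 0.0404, 0.0661]
tool_rot: [3.141, -0.001, 0.118]
force: [-0.0, -0.1, 0.4]
opening: 0.0559
grip_force: 0.0
```

Emit:
drive_tool:
  targets:
    - [0,0,0,0.0,0,0,0.0]
    - [0,0,0.0,0.0,0,0,0.0]
    - [0,0,0.0,0.0,0,0,0.0]
    - [0,0,0.0,0.0,0,0.008,0.0]
    - [0,0,0.0,0.0,0,0.02,0.0]

```text
time_s: 27.95
ee_pos: [0.5849, 0.0403, 0.0442]
tool_rot: [3.141, 0.001, 0.118]
force: [0.3, -0.4, 0.6]
opening: 0.0001
grip_force: 0.0
```

Emit:
drive_tool:
  targets:
    - [0,0,0,0.0,0,0.0,0.0]
    - [0,0,0.0,0.0,0,0.001,0.0]
    - [0,0,0.0,0.0,0,0.002,0.0]
    - [0,0,0.0,0.0,0,0.002,0.0]

```text
time_s: 28.35
ee_pos: [0.5848, 0.0403, 0.043]
tool_rot: [3.141, 0.001, 0.118]
force: [0.8, -0.1, 0.5]
opening: 0.0
grip_force: 0.0
```

Emit:
drive_tool:
  targets:
    - [0,0,0,0.0,0,0.001,0.0]
    - [0,0,0.0,0.0,0,0.002,0.0]
    - [0,0,0.0,0.0,0,0.003,0.0]
    - [0,0,0.0,0.0,0,0.004,0.0]
    - [0,0,0.0,0.0,0,0.005,0.0]

```text
time_s: 28.85
ee_pos: [0.5849, 0.0403, 0.0387]
tool_rot: [3.141, 0.001, 0.118]
force: [-2.4, -0.3, 7.3]
opening: 0.0002
grip_force: 3.6
```

Emit:
drive_tool:
  targets:
    - [0,0,0,0.0,0,0.001,0.0]
    - [0,0,0.0,0.0,0,0.002,0.0]
    - [0,0,0.0,0.0,0,0.0025,0.0]
    - [0,0,0.0,0.0,0,0.0025,0.0]
    - [0,0,0.0,0.0,0,0.0025,0.0]

```text
time_s: 29.35
ee_pos: [0.5849, 0.0403, 0.037]
tool_rot: [3.141, 0.001, 0.118]
force: [-4.3, -0.9, 15.5]
opening: -0.0002
grip_force: 7.8
```

Emit:
drive_tool:
  targets:
    - [0,0,0,0.0,0,0,0.0]
    - [0,0,0.0,0.0,0,0,0.0]
    - [0,0,0.0,0.0,0,0,0.0]
    - [0,0,0.0,0.0,0,0,0.0]
    - [0,0,0.0,0.0,0,0,0.0]

```text
time_s: 29.85
ee_pos: [0.5849, 0.0403, 0.037]
tool_rot: [3.141, 0.001, 0.118]
force: [-4.9, -0.3, 15.7]
opening: -0.0002
grip_force: 7.8
```

```bash
python3 - <<'E'
from plan import *
plan((584,40.3,90,6.8),(560,210,90,4),(539,383,90,0.2),(539,383,22,0.2))
E
```

```text
t 29.9 pos [584.9  40.3  37. ] rot [1.7996e+02 7.0000e-02 6.7400e+00] F [-4.9 -0.3 15.7] open -0.0002 grip 7.8 j [-0.06  0.72 -0.12  1.81  0.14  0.62 -1.71]
[0.0007, 0.0012, -0.001, -0.0009, -0.0001, -0.053]
[-0.0, -0.0, 0.0489, -0.0037, -0.1713, -0.0]
[0.0, -0.0, 0.0663, -0.0089, -0.174, -0.0]
[0.0, 0.0, 0.0, -0.0, -0.0, 0.068]
```

Emit:
drive_tool:
  targets:
    - [0,0,0,0,0,-0.006,0.0]
    - [0,0,0,0,0,-0.015,0.0]
    - [0,0,0,0,0,-0.03,0.0]
    - [0,0,0,0,0,-0.055,0.0]
    - [0,0,0,0,0,-0.055,0.06]

```text
time_s: 30.35
ee_pos: [0.5874, 0.0406, 0.0943]
tool_rot: [3.141, -0.005, 0.118]
force: [0.8, 0.2, 0.4]
opening: 0.0134
grip_force: 0.0
```

Emit:
drive_tool:
  targets:
    - [0,0,0.01,0,-0.025,0,0.06]
    - [0,0,0.02,-0.002,-0.06,0,0.06]
    - [0,0,0.03,-0.003,-0.1,0,0.06]
    - [0,0,0.04,-0.004,-0.135,0,0.06]
    - [0,0,0.049,-0.004,-0.171,0,0.06]

```text
time_s: 30.85
ee_pos: [0.5603, 0.211, 0.0907]
tool_rot: [3.141, 0.001, 0.068]
force: [0.7, 0.4, 0.4]
opening: 0.0604
grip_force: 0.0
```

Emit:
drive_tool:
  targets:
    - [0,0,0.015,-0.002,-0.04,0,0.06]
    - [0,0,0.03,-0.004,-0.08,0,0.06]
    - [0,0,0.045,-0.006,-0.12,0,0.06]
    - [0,0,0.06,-0.008,-0.155,0,0.06]
    - [0,0,0.066,-0.009,-0.174,0,0.06]

```text
time_s: 31.35
ee_pos: [0.5381, 0.3868, 0.0906]
tool_rot: [-3.14, 0.002, 0.006]
force: [-0.4, 0.3, -0.2]
opening: 0.0599
grip_force: 0.0
```

Emit:
drive_tool:
  targets:
    - [0,0,0,0,0,0,0.06]
    - [0,0,0,0,0,0,0.06]
    - [0,0,0,0,0,0,0.06]
    - [0,0,0,0,0,0,0.06]

```text
time_s: 31.75
ee_pos: [0.5408, 0.3802, 0.0903]
tool_rot: [3.14, 0.001, -0.0]
force: [0.4, -0.4, -0.2]
opening: 0.06
grip_force: 0.0
```

```bash
python3 - <<'E'
from chk import *
chk(name="c2")
plan((539,383,22.5,0.2))
E
```

```text
top yellow glaze panel [14.9 42.3] (593.8, 41.5, 64.9, 40.4, 7.3, (261, 155))
top red glaze panel [ 20.9 125.6] (589.9, 124.9, 52.5, 39.0, 8.1, (236, 156))
top red glaze panel [72.3 -1.6] (656.0, 4.7, 106.7, 17.6, -83.1, (272, 137))
top pad [  4.  -40.8] (592.8, -42.3, 60.0, 30.3, 6.7, (286, 156))
top pad [   3.4 -125.1] (602.2, -126.1, 58.5, 30.6, 4.9, (312, 153))
rib [(array([64.7,  1. ]), (648.1, 6.4, 104.1, 17.2, -83.1, (272, 137)))]
side pad [ 9.3 89.5] (582.7, 87.7, 143.7, 82.9, -84.2, (237, 197))
t 31.9 pos [540.4 381.2  90.4] rot [1.7993e+02 7.0000e-02 5.0000e-02] F [ 0.4  0.6 -0.3] open 0.0595 grip 0.0 j [-0.62  0.73 -0.1   1.59  0.09  0.82 -2.32]
[0.0012, 0.0013, -0.0026, -0.0013, -0.0019, 0.0679]
```

View pics/c2_top.png

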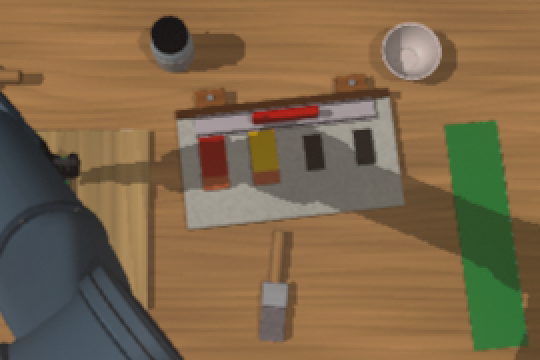

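The red tile (213,162) and yellow tile (264,157) are on pads 4 and 3 and butted to the bar. Their glaze centres are within 0.5 mm of the pad centres laterally. Green is next.

Emit:
drive_tool:
  targets:
    - [0.001,0.001,-0.002,-0.0013,-0.002,0.02,0.06]
    - [0.001,0.001,-0.002,-0.0013,-0.002,0.045,0.06]
    - [0.001,0.001,-0.002,-0.0013,-0.002,0.063,0.06]
    - [0.001,0.001,-0.002,-0.0013,-0.002,0.067,0.06]
    - [0.001,0.001,-0.002,-0.0013,-0.002,0.067,0.06]

```text
time_s: 32.35
ee_pos: [0.5382, 0.3841, 0.0227]
tool_rot: [3.141, 0.001, 0.004]
force: [-0.3, 0.0, 0.5]
opening: 0.0602
grip_force: 0.0
```

Emit:
drive_tool:
  targets:
    - [0,0,0,0,0,0.0,0.05]
    - [0,0,0,0,0,0.0,0.04]
    - [0,0,0,0,0,0.0,0.03]
    - [0,0,0,0,0,0.0,0.03]
    - [0,0,0,0,0,0.0,0.03]

```text
time_s: 32.85
ee_pos: [0.5393, 0.3852, 0.0249]
tool_rot: [-3.14, -0.002, 0.005]
force: [-0.7, -0.8, 6.8]
opening: 0.0423
grip_force: 41.0
```

```bash
python3 - <<'E'
from plan import *
plan((539,383,100,0.2),(560,210,100,3),(575,70,100,5.5),(584,-44.6,100,6.8))
E
```

```text
t 32.9 pos [539.3 385.2  24.9] rot [-1.799e+02 -9.000e-02  2.600e-01] F [-0.7 -0.8  6.8] open 0.0423 grip 41.0 j [-0.63  0.83 -0.09  1.6   0.1   0.71 -2.33]
[-0.0017, -0.0016, 0.0011, -0.0002, 0.002, -0.0751]
[0.0, 0.0, -0.0489, 0.0204, 0.1731, 0.0]
[-0.0, 0.0, -0.0436, 0.0077, 0.1406, 0.0]
[0.0, 0.0, -0.0227, -0.002, 0.1149, 0.0]
```

Emit:
drive_tool:
  targets:
    - [0,0,0,0,0,-0.01,0.03]
    - [0,0,0,0,0,-0.03,0.03]
    - [0,0,0,0,0,-0.055,0.03]
    - [0,0,0,0,0,-0.075,0.03]
    - [0,0,0,0,0,-0.075,0.03]

```text
time_s: 33.35
ee_pos: [0.5402, 0.386, 0.1021]
tool_rot: [-3.137, -0.004, 0.005]
force: [0.4, 0.0, -0.7]
opening: 0.042
grip_force: 40.7
```

Emit:
drive_tool:
  targets:
    - [0,0,-0.005,0.003,0.02,0,0.03]
    - [0,0,-0.015,0.007,0.06,0,0.03]
    - [0,0,-0.03,0.012,0.1,0,0.03]
    - [0,0,-0.04,0.016,0.14,0,0.03]
    - [0,0,-0.049,0.02,0.175,0,0.03]

```text
time_s: 33.85
ee_pos: [0.5584, 0.2053, 0.097]
tool_rot: [3.14, 0.003, 0.052]
force: [0.5, -0.3, -1.8]
opening: 0.0421
grip_force: 40.8
```

Emit:
drive_tool:
  targets:
    - [0,0,-0.01,0.002,0.03,0,0.03]
    - [0,0,-0.02,0.004,0.06,0,0.03]
    - [0,0,-0.03,0.006,0.09,0,0.03]
    - [0,0,-0.04,0.007,0.12,0,0.03]
    - [0,0,-0.0436,0.008,0.1406,0,0.03]

```text
time_s: 34.35
ee_pos: [0.5735, 0.0652, 0.097]
tool_rot: [3.14, 0.003, 0.095]
force: [-0.1, 0.9, -1.4]
opening: 0.0421
grip_force: 40.8
```

Emit:
drive_tool:
  targets:
    - [0,0,-0.006,0,0.03,0,0.03]
    - [0,0,-0.012,0,0.06,0,0.03]
    - [0,0,-0.018,-0.001,0.09,0,0.03]
    - [0,0,-0.0227,-0.002,0.115,0,0.03]
    - [0,0,-0.0227,-0.002,0.115,0,0.03]

```text
time_s: 34.85
ee_pos: [0.5822, -0.0518, 0.0969]
tool_rot: [3.139, 0.003, 0.113]
force: [-0.9, -0.4, -1.1]
opening: 0.0419
grip_force: 40.8
```

Emit:
drive_tool:
  targets:
    - [0,0,0,0,0,0,0.03]
    - [0,0,0,0,0,0.02,0.03]
    - [0,0,0,0,0,0.04,0.03]
    - [0,0,0,0,0,0.04,0.03]
    - [0,0,0,0,0,0.04,0.03]

```text
time_s: 35.35
ee_pos: [0.5833, -0.044, 0.0579]
tool_rot: [-3.141, 0.002, 0.121]
force: [-0.3, 0.1, 0.1]
opening: 0.0419
grip_force: 40.9
```

```bash
python3 - <<'E'
from plan import *
plan((584,-44.6,38,6.8))
E
```

```text
t 35.4 pos [583.3 -44.   57.9] rot [-1.7994e+02  9.0000e-02  6.9600e+00] F [-0.3  0.1  0.1] open 0.0419 grip 40.9 j [ 0.09  0.68 -0.12  1.81  0.13  0.66 -1.56]
[-0.0011, 0.0017, 0.0027, 0.0006, 0.0007, 0.0199]
```

Emit:
drive_tool:
  targets:
    - [-0.001,0.002,0.002,0,0.0007,0.01,0.03]
    - [-0.001,0.002,0.002,0,0.0007,0.02,0.03]
    - [-0.001,0.002,0.002,0,0.0007,0.02,0.03]
    - [-0.001,0.002,0.002,0.003,0.0007,0.02,0.03]
    - [-0.001,0.002,0.002,0.006,0.0007,0.02,0.03]

```text
time_s: 35.85
ee_pos: [0.5905, -0.0449, 0.0384]
tool_rot: [3.141, -0.002, 0.118]
force: [0.2, -0.5, -0.1]
opening: 0.0421
grip_force: 40.9
```

Emit:
drive_tool:
  targets:
    - [0,0,0,0,0,0,0.03]
    - [0,0,0,0.001,0,0,0.03]
    - [0,0,0,0.002,0,0,0.03]
    - [0,0,0,0.002,0,0,0.03]
    - [0,0,0,0.002,0,0,0.03]

```text
time_s: 36.35
ee_pos: [0.5919, -0.0447, 0.0381]
tool_rot: [3.141, -0.002, 0.118]
force: [-0.5, 0.2, 0.0]
opening: 0.042
grip_force: 40.9
```

```bash
python3 - <<'E'
from plan import *
plan((593,-43.5,36,6.8))
E
```

```text
t 36.4 pos [591.9 -44.7  38.1] rot [ 1.7997e+02 -9.0000e-02  6.7600e+00] F [-0.5  0.2  0. ] open 0.0420 grip 40.9 j [ 0.09  0.72 -0.12  1.8   0.13  0.63 -1.56]
[0.0006, -0.0016, -0.0006, 0.0012, -0.001, 0.0022]
```

Emit:
drive_tool:
  targets:
    - [0,0,0,0,-0.001,0.001,0.03]
    - [0,0,0,0.001,-0.001,0.0012,0.03]
    - [0,0,0,0.002,-0.001,0.0012,0.03]
    - [0,0,0,0.002,-0.001,0.0012,0.03]
    - [0,0,0,0.002,-0.001,0.0012,0.03]

```text
time_s: 36.85
ee_pos: [0.593, -0.0434, 0.0366]
tool_rot: [3.141, 0.0, 0.118]
force: [-3.0, 0.3, 0.6]
opening: 0.0424
grip_force: 41.0
```

Emit:
drive_tool:
  targets:
    - [0,0,0,0.0005,0,0,0.03]
    - [0,0,0,0.001,0,0.0,0.03]
    - [0,0,0,0.001,0,0.001,0.03]
    - [0,0,0,0.001,0,0.0015,0.03]

```text
time_s: 37.25
ee_pos: [0.5932, -0.0435, 0.0356]
tool_rot: [3.141, 0.002, 0.118]
force: [-8.9, 0.2, 11.3]
opening: 0.0424
grip_force: 42.2
```

Emit:
drive_tool:
  targets:
    - [0,0,0,0.0,0,-0.001,0.044]
    - [0,0,0.0,0.0,0,-0.001,0.05]
    - [0,0,0.0,0.0,0,-0.001,0.056]
    - [0,0,0.0,0.0,0,-0.02,0.056]
    - [0,0,0.0,0.0,0,-0.03,0.056]

```text
time_s: 37.75
ee_pos: [0.596, -0.0433, 0.0666]
tool_rot: [3.141, -0.004, 0.118]
force: [1.1, -0.8, -0.3]
opening: 0.056
grip_force: 0.0
```

Emit:
drive_tool:
  targets:
    - [0,0,0,0.0,0,0,0.0]
    - [0,0,0.0,0.0,0,0,0.0]
    - [0,0,0.0,0.0,0,0,0.0]
    - [0,0,0.0,0.0,0,0.008,0.0]
    - [0,0,0.0,0.0,0,0.02,0.0]

```text
time_s: 38.25
ee_pos: [0.595, -0.0433, 0.0448]
tool_rot: [3.141, -0.002, 0.118]
force: [0.9, 0.0, -0.7]
opening: 0.0004
grip_force: 0.0
```

Emit:
drive_tool:
  targets:
    - [0,0,0,0.0,0,0.0,0.0]
    - [0,0,0.0,0.0,0,0.001,0.0]
    - [0,0,0.0,0.0,0,0.002,0.0]
    - [0,0,0.0,0.0,0,0.002,0.0]

```text
time_s: 38.65
ee_pos: [0.5949, -0.0433, 0.0435]
tool_rot: [3.141, -0.002, 0.118]
force: [1.1, 0.1, 0.3]
opening: 0.0002
grip_force: 0.0
```

Emit:
drive_tool:
  targets:
    - [0,0,0,0.0,0,0.001,0.0]
    - [0,0,0.0,0.0,0,0.002,0.0]
    - [0,0,0.0,0.0,0,0.003,0.0]
    - [0,0,0.0,0.0,0,0.004,0.0]
    - [0,0,0.0,0.0,0,0.005,0.0]

```text
time_s: 39.15
ee_pos: [0.5949, -0.0433, 0.0391]
tool_rot: [3.141, -0.002, 0.118]
force: [-2.1, 0.1, 6.9]
opening: -0.0002
grip_force: 3.7
```

Emit:
drive_tool:
  targets:
    - [0,0,0,0.0,0,0.001,0.0]
    - [0,0,0.0,0.0,0,0.002,0.0]
    - [0,0,0.0,0.0,0,0.003,0.0]
    - [0,0,0.0,0.0,0,0.003,0.0]
    - [0,0,0.0,0.0,0,0.003,0.0]

```text
time_s: 39.65
ee_pos: [0.595, -0.0433, 0.037]
tool_rot: [3.141, -0.002, 0.118]
force: [-4.4, 0.3, 15.8]
opening: 0.0
grip_force: 7.9
```

Emit:
drive_tool:
  targets:
    - [0,0,0,0.0,0,0,0.0]
    - [0,0,0.0,0.0,0,0,0.0]
    - [0,0,0.0,0.0,0,0,0.0]
    - [0,0,0.0,0.0,0,0,0.0]
    - [0,0,0.0,0.0,0,0,0.0]

```text
time_s: 40.15
ee_pos: [0.5949, -0.0433, 0.037]
tool_rot: [3.141, -0.002, 0.118]
force: [-4.5, 0.1, 15.7]
opening: -0.0002
grip_force: 7.9
```

```bash
python3 - <<'E'
from plan import *
plan((595,-43.3,130,6.8),(500,-180,150,36.8))
E
```

```text
t 40.1 pos [594.9 -43.3  37. ] rot [ 1.7995e+02 -1.0000e-01  6.7600e+00] F [-4.5  0.1 15.7] open -0.0002 grip 7.9 j [ 0.08  0.73 -0.12  1.79  0.13  0.63 -1.56]
[0.0008, -0.0017, -0.0007, 0.0002, 0.0, -0.093]
[-0.0, 0.0, -0.5236, -0.1105, 0.1245, -0.02]
```

Emit:
drive_tool:
  targets:
    - [0,0,0,0,0,-0.006,0.0]
    - [0,0,0,0,0,-0.015,0.0]
    - [0,0,0,0,0,-0.03,0.0]
    - [0,0,0,0,0,-0.065,0.0]
    - [0,0,0,0,0,-0.093,0.05]

```text
time_s: 40.65
ee_pos: [0.595, -0.0433, 0.1306]
tool_rot: [3.141, -0.003, 0.118]
force: [0.7, 0.1, -0.4]
opening: 0.0135
grip_force: 0.0
```

Emit:
drive_tool:
  targets:
    - [0,0,-0.1,-0.022,0.025,-0.01,0.05]
    - [0,0,-0.2,-0.044,0.05,-0.02,0.05]
    - [0,0,-0.3,-0.066,0.075,-0.02,0.05]
    - [0,0,-0.41,-0.09,0.1,-0.02,0.05]
    - [0,0,-0.5236,-0.1105,0.1245,-0.02,0.05]

```text
time_s: 41.15
ee_pos: [0.4986, -0.1813, 0.1494]
tool_rot: [3.139, -0.001, 0.646]
force: [0.7, -0.9, 0.2]
opening: 0.05
grip_force: 0.0
```

Emit:
drive_tool:
  targets:
    - [0,0,0,0,0,0,0.05]
    - [0,0,0,0,0,0,0.05]
    - [0,0,0,0,0,0,0.05]

```text
time_s: 41.45
ee_pos: [0.5005, -0.1788, 0.1489]
tool_rot: [3.14, -0.002, 0.642]
force: [0.1, 0.1, 0.9]
opening: 0.05
grip_force: 0.0
```

```bash
python3 - <<'E'
from chk import *
chk(name="c3")
plan((585,-85,150,66.8),(651.5,8.2,150,96.8),(651.5,8.2,47,96.8))
a=cv2.imread('pics/c3_top.png'); b=cv2.imread('pics/c3_side.png')
b=cv2.resize(b,(540,360)); cv2.imwrite('pics/c3.png',cv2.resize(np.hstack([a[40:260,140:440],b[0:330,60:510]]) if 0 else np.vstack([cv2.resize(a[60:260,150:430],(420,300)),cv2.resize(b[0:330,60:510],(420,300))]),(420,600)))
E
```

```text
top green glaze panel [ 15.1 -42.5] (604.1, -42.7, 65.2, 41.7, 7.3, (287, 152))
top yellow glaze panel [14.9 41.9] (593.9, 41.1, 65.9, 41.9, 7.5, (261, 155))
top red glaze panel [ 13.7 126. ] (582.7, 124.5, 66.7, 39.1, 7.0, (236, 158))
top red glaze panel [72.2 -1.1] (655.8, 5.2, 108.0, 17.7, -83.2, (272, 137))
top pad [   3.8 -126. ] (602.7, -126.9, 58.7, 30.5, 7.1, (312, 153))
rib [(array([64.6,  1.5]), (648.0, 6.9, 105.4, 17.3, -83.2, (272, 137)))]
side green glaze panel [ 16.4 -37.8] (604.8, -37.9, 65.2, 37.9, 8.1, (235, 169))
side green glaze panel [ -45.8 -225.6] (565.3, -231.7, 148.1, 27.7, 9.3, (254, 141))
side yellow glaze panel [16.  46.6] (594.4, 45.9, 66.6, 38.8, 5.5, (234, 184))
side red glaze panel [ 15.2 130.8] (583.6, 129.4, 63.9, 35.1, 6.8, (232, 200))
side pad [   5.  -117.1] (602.9, -117.9, 55.9, 28.0, 9.1, (239, 158))
t 41.5 pos [ 500.4 -178.6  148.6] rot [ 1.7992e+02 -1.1000e-01  3.6860e+01] F [-0.4  0.8  0.2] open 0.0494 grip 0.0 j [ 0.47  0.47 -0.26  1.92  0.17  0.77 -0.82]
[0.0019, -0.0015, -0.5225, 0.1238, -0.0241, -0.0012]
[0.0, 0.0, -0.5236, 0.1119, 0.0244, 0.0]
[0.0, 0.0, 0.0, -0.0, -0.0, 0.103]
```

View pics/c3.png

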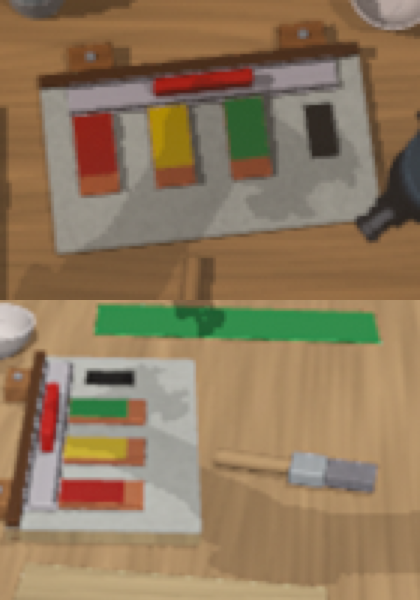

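```bash
python3 - <<'E'
from chk import *
t=imaging.camera('top'); 
xs=np.arange(38,60,1.0)
for nm,y in (("red",126),("yel",42),("grn",-42)):
    acc=0
    for dy in range(-12,13,3):
        P=[np.r_[(o+(x-4)*e+(y+dy)*n)/1000,.029] for x in xs]; uv=proj('top',P).astype(np.float32)
        acc=acc+cv2.remap(t,uv[:,:1],uv[:,1:],cv2.INTER_LINEAR)[:,0].astype(float)
    print(nm,[(int(x),int(v.max()-v.min()),int(v.sum()/3)) for x,v in zip(xs,acc/9)])
def near(nm,b,lo): 
    pass
for nm,b in dict(red=(225,140,250,175),yel=(250,140,275,172),grn=(275,138,300,170)).items():
    print(nm,[(panel(r),r) for r in rects('top',t,(0,130,40),(85,255,255),.029,box=b)])
E
```

```text
red [(38, 115, 66), (39, 115, 66), (40, 116, 65), (41, 116, 65), (42, 116, 65), (43, 116, 65), (44, 116, 66), (45, 113, 67), (46, 104, 72), (47, 91, 78), (48, 73, 84), (49, 56, 86), (50, 42, 84), (51, 31, 81), (52, 22, 85), (53, 15, 95), (54, 11, 107), (55, 10, 119), (56, 10, 129), (57, 11, 138), (58, 11, 144), (59, 12, 147)]
yel [(38, 149, 97), (39, 150, 97), (40, 151, 98), (41, 152, 98), (42, 152, 99), (43, 153, 99), (44, 151, 100), (45, 146, 101), (46, 134, 102), (47, 112, 104), (48, 89, 104), (49, 67, 102), (50, 50, 96), (51, 35, 89), (52, 23, 88), (53, 14, 93), (54, 10, 104), (55, 9, 114), (56, 11, 118), (57, 14, 116), (58, 17, 111), (59, 21, 103)]
grn [(38, 48, 61), (39, 48, 61), (40, 48, 60), (41, 48, 61), (42, 48, 60), (43, 48, 60), (44, 47, 61), (45, 45, 62), (46, 42, 65), (47, 35, 68), (48, 27, 71), (49, 20, 72), (50, 14, 71), (51, 10, 70), (52, 9, 72), (53, 8, 79), (54, 8, 89), (55, 9, 98), (56, 10, 104), (57, 11, 105), (58, 14, 101), (59, 17, 93)]
red [(array([  4.6, 126.2]), (573.7, 123.6, 90.4, 43.3, 6.2, (237, 161)))]
yel [(array([ 4.6, 42.2]), (583.6, 40.2, 91.0, 44.5, 6.8, (262, 158)))]
grn [(array([-30.1, -42. ]), (559.1, -47.5, 43.0, 21.4, -83.4, (288, 165))), (array([ 15.2, -41.3]), (604.0, -41.5, 61.7, 37.3, 6.5, (286, 154)))]
```

Emit:
drive_tool:
  targets:
    - [0,0,-0.1,0.025,-0.005,0,0.05]
    - [0,0,-0.2,0.05,-0.01,0,0.05]
    - [0,0,-0.3,0.075,-0.015,0,0.05]
    - [0,0,-0.42,0.1,-0.02,0,0.05]
    - [0,0,-0.5225,0.124,-0.024,0,0.05]

```text
time_s: 42.1
ee_pos: [0.5854, -0.0845, 0.1484]
tool_rot: [3.14, -0.001, 1.17]
force: [0.7, 0.6, 0.1]
opening: 0.0501
grip_force: 0.0
```

Emit:
drive_tool:
  targets:
    - [0,0,-0.12,0.025,0.005,0,0.05]
    - [0,0,-0.24,0.05,0.01,0,0.05]
    - [0,0,-0.36,0.075,0.016,0,0.05]
    - [0,0,-0.46,0.1,0.022,0,0.05]
    - [0,0,-0.5236,0.112,0.0244,0,0.05]

```text
time_s: 42.6
ee_pos: [0.6524, 0.0106, 0.1485]
tool_rot: [3.139, -0.001, 1.695]
force: [-0.1, -0.3, -0.1]
opening: 0.0502
grip_force: 0.0
```

Emit:
drive_tool:
  targets:
    - [0,0,0,0,0,0,0.05]
    - [0,0,0,0,0,0.02,0.05]
    - [0,0,0,0,0,0.04,0.05]
    - [0,0,0,0,0,0.04,0.05]
    - [0,0,0,0,0,0.04,0.05]

```text
time_s: 43.1
ee_pos: [0.6509, 0.0063, 0.1086]
tool_rot: [3.141, 0.001, 1.686]
force: [0.4, -0.5, -0.3]
opening: 0.0502
grip_force: 0.0
```

```bash
python3 - <<'E'
from chk import *
imaging.camera('top'); plan((651.5,8.2,46.5,96.8))
E
```

```text
t 43.1 pos [651.6   6.4 109.4] rot [1.7986e+02 5.0000e-02 9.6630e+01] F [ 0.1 -0.3  0.6] open 0.0501 grip 0.0 j [ 0.24  0.74 -0.48  1.6   0.41  0.9  -0.27]
[0.0024, 0.0008, -0.0029, 0.0018, -0.0001, 0.0629]
```

Emit:
drive_tool:
  targets:
    - [0.001,0,-0.003,0.0018,0,0.02,0.05]
    - [0.001,0,-0.003,0.0018,0,0.045,0.05]
    - [0.001,0,-0.003,0.0018,0,0.06,0.05]
    - [0.001,0,-0.003,0.0018,0,0.062,0.05]
    - [0.001,0,-0.003,0.0018,0,0.062,0.05]

```text
time_s: 43.65
ee_pos: [0.6516, 0.0085, 0.047]
tool_rot: [3.14, 0.001, 1.69]
force: [-0.3, 0.0, -1.2]
opening: 0.0505
grip_force: 0.0
```

```bash
python3 - <<'E'
from chk import *
plan((651.5,8.2,46.5,96.8))
E
```

```text
t 43.6 pos [651.6   8.5  47. ] rot [1.7994e+02 3.0000e-02 9.6860e+01] F [-0.3  0.  -1.2] open 0.0505 grip 0.0 j [ 0.22  0.83 -0.45  1.62  0.46  0.8  -0.31]
[0.0011, 0.0005, 0.001, -0.0003, -0.0001, 0.0005]
```

Aligned with the rib, so I'll grip it.

Emit:
drive_tool:
  targets:
    - [0,0,0,0,0,0,0.03]
    - [0,0,0,0,0,0,0.015]
    - [0,0,0,0,0,0,0.0]
    - [0,0,0,0,0,0,0.0]
    - [0,0,0,0,0,0,0.0]
  grip_force: 60

```text
time_s: 44.15
ee_pos: [0.651, 0.0084, 0.0478]
tool_rot: [3.141, 0.001, 1.69]
force: [-4.8, -0.8, 7.4]
opening: 0.0144
grip_force: 60.0
```

Emit:
drive_tool:
  targets:
    - [0,0,0,0,0,-0.003,0.0]
    - [0,0,0,0,0,-0.008,0.0]
    - [0,0,0,0,0,-0.013,0.0]
    - [0,0,0,0,0,-0.018,0.0]
    - [0,0,0,0,0,-0.018,0.0]

```text
time_s: 44.65
ee_pos: [0.6518, 0.0086, 0.0655]
tool_rot: [3.139, 0.001, 1.691]
force: [0.5, 0.5, -3.9]
opening: 0.0145
grip_force: 58.7
```

```bash
python3 - <<'E'
from chk import *
plan((651.5,8.2,150,96.8),(585,-105,150,66.5),(525,-215,150,36.5),(466.2,-324.6,150,6.2),(466.2,-324.6,50,6.2))
E
```

```text
t 44.6 pos [651.8   8.6  65.5] rot [1.7987e+02 3.0000e-02 9.6870e+01] F [ 0.5  0.5 -3.9] open 0.0145 grip 58.7 j [ 0.23  0.8  -0.46  1.61  0.45  0.83 -0.3 ]
[0.0022, 0.0006, 0.0013, -0.0004, -0.0002, -0.0845]
[0.0, -0.0, 0.5288, -0.1045, -0.0794, -0.0]
[0.0, -0.0, 0.5236, -0.1248, -0.0112, -0.0]
[0.0, -0.0, 0.5288, -0.1125, 0.0531, 0.0]
[0.0, 0.0, 0.0, -0.0, -0.0, 0.1]
```

Emit:
drive_tool:
  targets:
    - [0,0,0,0,0,-0.015,0.0]
    - [0,0,0,0,0,-0.035,0.0]
    - [0,0,0,0,0,-0.06,0.0]
    - [0,0,0,0,0,-0.0845,0.0]
    - [0,0,0,0,0,-0.0845,0.0]

```text
time_s: 45.15
ee_pos: [0.6538, 0.0091, 0.1536]
tool_rot: [3.134, 0.001, 1.691]
force: [1.2, 0.0, -2.3]
opening: 0.0146
grip_force: 58.9
```

Emit:
drive_tool:
  targets:
    - [0,0,0.06,-0.012,-0.009,0,0.0]
    - [0,0,0.17,-0.034,-0.026,0,0.0]
    - [0,0,0.29,-0.058,-0.044,0,0.0]
    - [0,0,0.41,-0.081,-0.062,0,0.0]
    - [0,0,0.529,-0.1045,-0.0794,0,0.0]

```text
time_s: 45.65
ee_pos: [0.5835, -0.1056, 0.1484]
tool_rot: [-3.141, 0.001, 1.157]
force: [-0.5, 0.3, -3.0]
opening: 0.0143
grip_force: 58.9
```

Emit:
drive_tool:
  targets:
    - [0,0,0.105,-0.025,-0.002,0,0.0]
    - [0,0,0.21,-0.05,-0.004,0,0.0]
    - [0,0,0.315,-0.075,-0.007,0,0.0]
    - [0,0,0.42,-0.1,-0.009,0,0.0]
    - [0,0,0.5236,-0.125,-0.011,0,0.0]

```text
time_s: 46.15
ee_pos: [0.5239, -0.2157, 0.1485]
tool_rot: [-3.142, 0.0, 0.634]
force: [0.5, -1.0, -2.4]
opening: 0.0144
grip_force: 58.9
```

Emit:
drive_tool:
  targets:
    - [0,0,0.12,-0.026,0.012,0,0.0]
    - [0,0,0.24,-0.051,0.024,0,0.0]
    - [0,0,0.36,-0.077,0.036,0,0.0]
    - [0,0,0.46,-0.098,0.046,0,0.0]
    - [0,0,0.529,-0.1125,0.053,0,0.0]

```text
time_s: 46.65
ee_pos: [0.4646, -0.3261, 0.1486]
tool_rot: [3.141, 0.001, 0.104]
force: [0.2, -0.1, -3.1]
opening: 0.0146
grip_force: 58.9
```

Emit:
drive_tool:
  targets:
    - [0,0,0,0,0,0,0.0]
    - [0,0,0,0,0,0.02,0.0]
    - [0,0,0,0,0,0.04,0.0]
    - [0,0,0,0,0,0.06,0.0]
    - [0,0,0,0,0,0.06,0.0]

```text
time_s: 47.15
ee_pos: [0.4653, -0.3218, 0.0865]
tool_rot: [-3.138, 0.003, 0.113]
force: [0.0, 0.9, -3.6]
opening: 0.0145
grip_force: 58.8
```

```bash
python3 - <<'E'
from chk import *
t=imaging.camera('top')
print('bar',rects('top',t,(0,0,100),(180,60,255),.075,box=(340,100,420,290)))
plan((466.2,-325.5,36,6.2))
chk(name="c4")
E
```

```text
bar [(383.2, -324.5, 142.2, 35.2, 6.6, (379, 221)), (548.2, -305.4, 124.9, 35.2, 6.5, (370, 166)), (737.6, -228.2, 65.3, 34.3, -1.6, (344, 108))]
t 47.2 pos [ 466.1 -322.6   88. ] rot [-1.7988e+02  7.0000e-02  6.4200e+00] F [ 0.4  0.2 -3.1] open 0.0146 grip 58.8 j [ 0.61  0.61 -0.1   1.86  0.09  0.69 -1.01]
[-0.0022, 0.0011, 0.0038, -0.0002, 0.003, 0.052]
top green glaze panel [ 15.  -42.2] (603.9, -42.4, 65.4, 41.9, 6.7, (287, 152))
top yellow glaze panel [14.7 41.8] (593.7, 41.0, 66.2, 42.2, 7.1, (261, 155))
top red glaze panel [ 13.1 126.2] (582.1, 124.6, 67.0, 38.7, 6.9, (236, 158))
top pad [   3.6 -125.9] (602.5, -126.9, 59.3, 30.6, 7.4, (312, 153))
rib []
side green glaze panel [ 15.8 -38.2] (604.2, -38.3, 64.4, 38.1, 7.4, (235, 169))
side green glaze panel [ -45.8 -225.6] (565.3, -231.7, 148.1, 27.7, 9.3, (254, 141))
side yellow glaze panel [15.1 46.4] (593.5, 45.6, 66.4, 38.1, 5.6, (234, 184))
side red glaze panel [ 14.7 130.6] (583.2, 129.1, 63.8, 36.1, 8.3, (233, 200))
side pad [   5.  -117.6] (602.9, -118.5, 56.0, 29.1, 6.6, (239, 158))
```

View pics/c4_top.png

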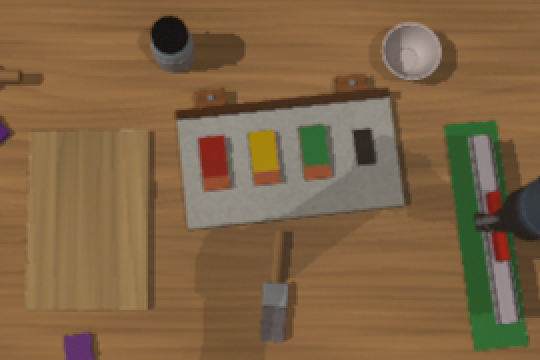

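All three tiles stand in their row with the bar gone: red (213,162), yellow (265,158), green (315,152). The bar is over the mat at (490,230), so I'll lower it.

Emit:
drive_tool:
  targets:
    - [-0.002,0,0.008,-0.001,0.005,0.015,0.0]
    - [-0.002,0,0.008,-0.001,0.005,0.03,0.0]
    - [-0.002,0,0.008,-0.001,0.005,0.045,0.0]
    - [-0.002,0,0.008,-0.001,0.005,0.052,0.0]
    - [-0.002,0,0.008,-0.001,0.005,0.053,0.0]

```text
time_s: 47.8
ee_pos: [0.4649, -0.329, 0.0344]
tool_rot: [3.141, 0.002, 0.101]
force: [-1.2, 0.6, -2.9]
opening: 0.0146
grip_force: 58.9
```

Emit:
drive_tool:
  targets:
    - [0,0,0,0,0,0.001,0.0]
    - [0,0,0,0,0,0.002,0.0]
    - [0,0,0,0,0,0.003,0.0]
    - [0,0,0,0,0,0.003,0.0]

```text
time_s: 48.2
ee_pos: [0.466, -0.3299, 0.0333]
tool_rot: [3.139, -0.001, 0.101]
force: [0.0, -0.1, -3.3]
opening: 0.0147
grip_force: 58.9
```

Emit:
drive_tool:
  targets:
    - [0,0,0,0,0,0.001,0.0]
    - [0,0,0,0,0,0.002,0.0]
    - [0,0,0,0,0,0.002,0.0]
    - [0,0,0,0,0,0.002,0.0]

```text
time_s: 48.6
ee_pos: [0.4661, -0.3299, 0.0327]
tool_rot: [3.139, -0.001, 0.101]
force: [-3.7, 2.6, 13.3]
opening: 0.0145
grip_force: 61.1
```

Resting on the mat, so release and retreat.

Emit:
drive_tool:
  targets:
    - [0,0,0,0,0,-0.001,0.02]
    - [0,0,0,0,0,-0.001,0.03]
    - [0,0,0,0,0,-0.001,0.045]
    - [0,0,0,0,0,-0.02,0.05]
    - [0,0,0,0,0,-0.05,0.05]

```text
time_s: 49.1
ee_pos: [0.4645, -0.3288, 0.0799]
tool_rot: [3.142, 0.002, 0.101]
force: [0.3, -0.4, 0.3]
opening: 0.0501
grip_force: 0.0
```

Emit:
drive_tool:
  targets:
    - [0,0,0,0,0,-0.04,0.05]
    - [0,0,0,-0.03,0.02,-0.08,0.05]
    - [0,0,0,-0.07,0.05,-0.1,0.05]
    - [0,0,0,-0.1,0.09,-0.1,0.05]
    - [0,0,0,-0.12,0.13,-0.1,0.05]

```text
time_s: 49.6
ee_pos: [0.3583, -0.4712, 0.1827]
tool_rot: [3.138, -0.001, 0.101]
force: [1.5, -0.6, 0.1]
opening: 0.0499
grip_force: 0.0
```

Emit:
drive_tool:
  targets:
    - [0,0,0,0,0,0,0.05]
    - [0,0,0,0,0,0,0.05]
    - [0,0,0,0,0,0,0.05]

```text
time_s: 49.9
ee_pos: [0.3607, -0.4685, 0.1809]
tool_rot: [3.14, -0.001, 0.103]
force: [0.2, 0.8, 0.1]
opening: 0.0499
grip_force: 0.0
```

```bash
python3 - <<'E'
from chk import *
chk(name="c5")
t=imaging.camera('top')
print('bar',rects('top',t,(0,0,100),(180,60,255),.013,box=(350,130,400,260)),'mat',rects("top",t,*C["green"],.003,box=(340,130,410,270)))
for nm,b in dict(red=(225,140,250,175),yel=(250,140,275,172),grn=(275,138,300,170)).items():
    print(nm,[(panel(r),r) for r in rects('top',t,(0,130,40),(85,255,255),.029,box=b)])
plan()
a=cv2.imread('pics/c5_top.png'); b=cv2.imread('pics/c5_side.png')
cv2.imwrite('pics/c5.png',np.vstack([cv2.resize(a,(450,300)),cv2.resize(b,(450,300))]))
E
```

```text
top green glaze panel [ 15.  -42.2] (603.9, -42.4, 65.4, 41.9, 6.8, (287, 152))
top yellow glaze panel [14.8 41.9] (593.8, 41.1, 66.1, 42.1, 7.3, (261, 155))
top red glaze panel [ 13.1 126.3] (582.1, 124.7, 67.0, 38.6, 6.9, (236, 158))
top pad [   3.9 -125.4] (602.7, -126.3, 58.5, 30.2, 6.9, (312, 153))
rib []
side green glaze panel [ 15.9 -38.2] (604.3, -38.3, 64.5, 38.1, 7.4, (235, 169))
side green glaze panel [ -45.1 -227.9] (566.2, -233.9, 147.2, 26.0, 4.7, (254, 141))
side yellow glaze panel [15.1 46.4] (593.5, 45.6, 66.3, 38.5, 5.1, (234, 184))
side red glaze panel [ 14.7 130.7] (583.2, 129.2, 63.8, 36.1, 8.0, (233, 200))
side pad [   5.3 -117.5] (603.2, -118.3, 55.2, 28.9, 7.0, (239, 158))
bar [(463.7, -326.6, 301.8, 35.2, 5.9, (372, 197))] mat [(461.9, -330.4, 377.8, 88.3, 5.5, (372, 197))]
red [(array([  3.8, 126. ]), (572.9, 123.3, 88.8, 43.2, 6.7, (237, 161)))]
yel [(array([ 3.9, 42.3]), (582.9, 40.2, 89.1, 44.3, 6.9, (262, 158)))]
grn [(array([-30.2, -41.6]), (559.0, -47.2, 42.9, 21.3, -83.4, (288, 165))), (array([ 14.9, -41.9]), (603.8, -42.1, 62.2, 37.7, 7.2, (287, 152)))]
t 50.0 pos [ 361.  -468.4  181.1] rot [ 1.799e+02 -5.000e-02  5.940e+00] F [0.1 0.  0.8] open 0.0502 grip 0.0 j [ 0.9   0.51 -0.08  1.75  0.05  0.89 -0.67]
```

View pics/c5.png

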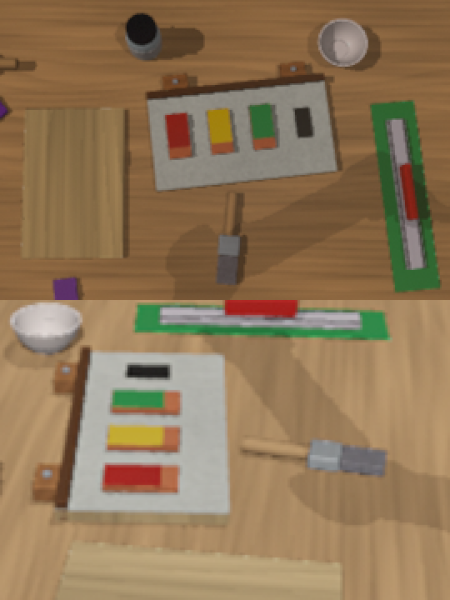

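The picture shows the bar flat on its mat. The three tiles are level in a straight row at px 4 mm, y 126, 42 and -42 mm, and the bystanders haven't moved.

```bash
python3 -c "
from bench import manip
print(manip.sign_off())"
```

```text
the job is handed in; nothing more can be done
None
```

The job is handed in with no verdict returned: the red, yellow and green tiles (pale blue was absent) are pressed down in a straight row on pads 4, 3 and 2, the straightedge is back flat on its mat, and the jar, bowl and brush look unmoved in the last pictures.

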